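Refill the chocolate dish from a brittle tub

TASK

Take the tub that holds the five chocolates out from under the lamp rail by its handle, tip all five chocolates into the white dish from just above it (less than a hand's width), and put the empty tub back upright in its own bay of the rack. The tub is brittle: grip it with no more than about 30 N, set it down softly and do not knock the dish or the lamp rail. Leave everything else standing where it is.

Things in the scene. Friction and masses are not known exactly. Their poses are not given: they have to be found in the camera images.
- tub: clear scoop-shaped tub holding the five chocolates, in any one of the rack's three bays. 130 mm long (x), 100 wide (y), floor 4 mm, walls 3 mm; rear wall (-x, robot's side) 45 mm high, side walls 45 mm, dropping to 24 in the front 50 mm; front (+x) end open. Origin: centre of underside. 0.14 kg empty; loaded, its centre of mass is near x = -5 mm. Cracks if each finger presses over 37 N
- tub_grip (a point): where to grip the tub: on its white upright handle fin, 12 mm thick (y), tub x = -35 to +10, z = 49 to 85 mm; a low neck (z = 45 to 55 mm) joins it to the rear wall. This point: tub x = -14, y = 0, z = 68 mm. Close the fingers across y. The lamp rail is just above and ahead, so here the tool must lean back towards the robot by about 40 (35 to 45) degrees
- tub_lip (a point): middle of the front edge of the tub's floor, on its upper face: tub x = +65, y = 0, z = 4 mm; axes as the tub's. The tub is open here: keep it level while carrying; the chocolates slide out over this edge when it is tipped down 45 to 75 degrees
- rack: raised steel rack on a solid plinth, fixed, 200 mm deep (x), 385 wide (y), deck 92 mm above the counter. Origin: centre of underside, on the counter; +x points away from the robot. Three bays at rack y = -120, 0, +120 mm between ribs 5 mm wide, 8 mm above the deck; tubs stand on the deck, x along rack x. Posts 10 mm wide, 238 high at rack y = +-186, x = 10 mm carry the lamp rail
- lamp: lamp rail fixed over the rack: a bar along rack y over its full width, 40 mm deep (rack x from -10 to +30 mm), 202 to 238 mm above the counter. Origin: centre of its underside. A tub must be drawn out towards the robot by at least 82 mm before it can be lifted past it
- dish: round white ceramic bowl, 170 mm outer diameter at the rim, 55 mm high, wall 5 mm, loose, to the robot's right. Origin: centre of its underside
- choc0: chocolate praline, 26 x 26 mm, 20 mm high, 15 g, loose in tub at the start; origin: centre of its underside
- choc1: chocolate praline, 26 x 26 mm, 20 mm high, 15 g, loose in tub at the start; origin: centre of its underside
- choc2: chocolate praline, 26 x 26 mm, 20 mm high, 15 g, loose in tub at the start; origin: centre of its underside
- choc3: chocolate praline, 26 x 26 mm, 20 mm high, 15 g, loose in tub at the start; origin: centre of its underside
- choc4: chocolate praline, 26 x 26 mm, 20 mm high, 15 g, loose in tub at the start; origin: centre of its underside
- tub_empty: empty tub, the same shape as tub, in another bay; leave it
- tub_biscuits: tub of the same shape with three flat biscuits fixed in it, in another bay; leave it
- verrine_a: thin glass dessert cup, 56 mm diameter at the rim, 75 mm tall, origin under its foot; in front of the rack on the left; leave it
- verrine_b: thin glass dessert cup like verrine_a, between rack and dish; leave it
- cake: small round cake on a 96 mm gold board, 44 mm tall in all, origin underneath; leave it
- jar: amber jar, 80 mm diameter, 130 mm tall, origin underneath; left of the rack; leave it
- spatula: cake spatula 250 mm long lying on the counter left of the rack; leave it
Not all that is in view belongs to the job. Leave any black look-alike of the dish alone. Leave any purple look-alike of the tub alone.

How it is judged:
By the outcome, as a careful person would: the job done as asked, in the order asked, and still so for the second after the job is handed in, with the robot touching nothing.
It also fails if it takes over 61 s, if anything falls off the work surface, if the arm or the gripper's body presses on something with over 40 N, if the wrist force passes 120 N, or if a joint passes its speed limit or range.

ROBOT

A 6-joint arm with a two-finger parallel gripper is mounted at the origin on the work surface. World frame = base frame: x ahead of the robot, y to its left, z up, the work surface at z = 0. Lengths are in mm, angles in rad, forces in N, time in s.
With the tool pointing down it reaches from about 275 to 1000 mm from the base axis. Payload 8.4 kg.
Tool frame: the origin (TCP) lies at the very end of the fingers, on their centre line; the grasp point (between the pads) lies 19 mm behind it (r.tcp_to_grasp is the distance from the TCP to the grasp point, in mm); z points along the fingers, y is the line along which they close (so a half turn about z gives the same grasp; the last joint's range is limited). The gripper opens to 85 mm and grips with 20 to 120 N. Pads are 22 mm wide; open, the fingers measure 114 mm over their backs; the gripper's body (76 mm by 85 mm) begins 54 mm behind the grasp point. The pads swing forward as they close: fully open they stand 13 mm farther back than shut.
Start: joints at [1.327, 0.353, 1.633, -0, 1.155, -0.002], TCP at [149.655, 606.821, 231.281] pointing down, gripper open.
Joint ranges: [-2.63, 2.63], [-0.92, 2.1], [0.06, 2.66], [-1.3, 4.44], [0, 2.69], [-3.02, 3.02]. Speed limits (rad/s): [2.22, 2.22, 2.79, 3.14, 3.14, 3.14].

INTERFACE

Orientations are given as [roll, pitch, yaw] about the fixed x, y, z axes, in that order (R = Rz(yaw) Ry(pitch) Rx(roll)).
In Python, from rig import r gives the robot as it stands. The module is installed in compiled form; this text tells all that it offers.
- The arm moves only by the tool play_rows, never from a script. Its argument "rows" is a list of rows, each an object with "dp": the shift along the tool's x, y, z in units of 40 mm (1.0 is 40 mm), a list of three; "turn": the turn, a rotation vector about the tool's x, y, z in units of 6 degrees (1.0 is 6 degrees), a list of three; "fingers": the closure, from 0 (fully open) to 1 (shut). In form: [{"dp": [tx, ty, tz], "turn": [wx, wy, wz], "fingers": fingers}, ...]. A call has 1 to 5 rows; each row shifts and turns the commanded pose from where the row before left it, along the tool's axes as they then stand; what a row does not reach is not made up. A row lasts 1/12 s, in which the tool goes at most 41.7 mm and 7.16 degrees, less where a joint would pass 70% of its speed; a pose out of reach is approached as far as the arm can. A call is refused whole if a number of a shift passes 1 or a number of a turn 1, either way. A call with a gripper value outside its range is refused whole. The fingers move at their own pace and stop on an object; "force" is the grip in N (left out, the last holds). Time passes only in rows, so rows that do not move let the fingers close. It gives the time, the measured TCP pose, the force, the opening and the grip force at its end, in the units of the state.
- r.sense(): the state, without advancing time (a new reading comes with each control period).
- r.grab_frame(name): name is "scene" or "top" or "wrist"; returns a dict with "pixels" (384x512x3 uint8, red, green, blue), "fx", "fy", "cx", "cy" (pixels), "pose" (4x4, takes a point from camera to world coordinates). Camera axes: x right, y down, z forward; pixel columns grow to the right and rows downward; lengths in mm; the calibration is good to about 2 mm. The wrist camera is an equidistant fisheye: a pixel r from the principal point sees the ray r / f radians off the axis. A picture is of the moment at which its call begins. There is no depth.
- r.sign_off(): hands the job in; it is judged then, once.
The state is a dict: "clock": time; "qpos": joint angles; "qvel": joint speeds; "joint_efforts": joint torques, N m; "eef_pos": TCP position; "tcp_rot": TCP orientation; "contact_force": force on the tool from outside, world axes, zero at the start; "wrist_torque": the same for the moment, N m; "opening": opening from 0.0 (shut) to 1.0 (fully open); "grasp_force": force on a finger pad.
Only numpy, scipy, OpenCV 4.12 (cv2) and the standard library are available. Lean on these libraries where they do the work, as an engineer would, in place of code of your own. Each camera call takes 0.05 s, during which the arm holds its last target. There are 200 camera calls.

## Working session

There is one attempt and no reset: what is moved stays moved. The work goes in short steps, Python scripts to look and compute and a tool call to move; the robot and the scene stay as the last step left them, time stands still between calls to the robot, and variables do not carry over. Pictures are saved under pics/ and viewed, at most 10 in all, crops included, and the job is handed in when it is done.

Besides the shell and the picture viewer there is one more tool, called after "Call:" by a JSON object that holds its "api" and its "payload". play_rows: Moves the arm, as the interface text tells. Its arguments: {"type":"object","properties":{"rows":{"type":"array"},"force":{"type":"number"}},"required":["rows"]}

```bash
mkdir -p pics
python3 - <<'E'
from rig import r
import cv2,numpy as np,pickle
d={}
for n in("scene","top"):
    f=r.grab_frame(n);d[n]=f
    cv2.imwrite(f"pics/{n}0.png",f["pixels"][:,:,::-1]);print(n,f["fx"],f["fy"],f["cx"],f["cy"],np.round(f["pose"],3).tolist())
pickle.dump(d,open("f0.pkl","wb"))
print(r.sense(),r.tcp_to_grasp)
E
```

```text
scene 488.9767660943193 488.9767660943193 253.98802139971372 190.05319325651055 [[-0.228, 0.658, -0.717, 1711.917], [0.974, 0.164, -0.159, 216.367], [0.013, -0.735, -0.678, 1326.133], [0.0, 0.0, 0.0, 1.0]]
top 348.3284220600885 348.3284220600885 259.3510636114967 195.9096773301736 [[0.004, -0.985, 0.17, 240.233], [-1.0, -0.002, 0.015, -60.492], [-0.014, -0.17, -0.985, 1314.908], [0.0, 0.0, 0.0, 1.0]]
{'clock': 0.1, 'qpos': array([ 1.32659925e+00,  3.53594967e-01,  1.63406587e+00,  2.57621827e-05,
        1.15521353e+00, -2.39197533e-03]), 'qvel': array([-0.0018387 , -0.00180946, -0.0004594 ,  0.00031156,  0.00064862,
       -0.00032053]), 'joint_efforts': array([ 1.56310391e-03, -6.06355691e+01, -3.42817640e+01,  1.78620130e-04,
        4.15804912e-03, -7.77837357e-06]), 'eef_pos': array([149.54144548, 606.39643886, 230.62410616]), 'tcp_rot': array([-3.14031100e+00, -2.66217438e-05,  2.89977712e+00]), 'contact_force': array([-0.28402501,  0.31420122, -0.40132225]), 'wrist_torque': array([ 0.00808444, -0.00649159, -0.07539986]), 'grasp_force': 0.0, 'opening': 0.9978843545862544} 18.700000000000003
```

View pics/scene0.png

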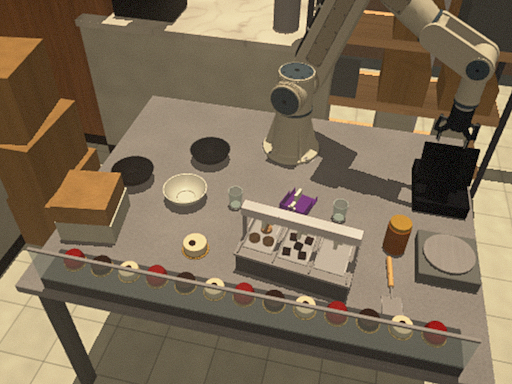

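View pics/top0.png

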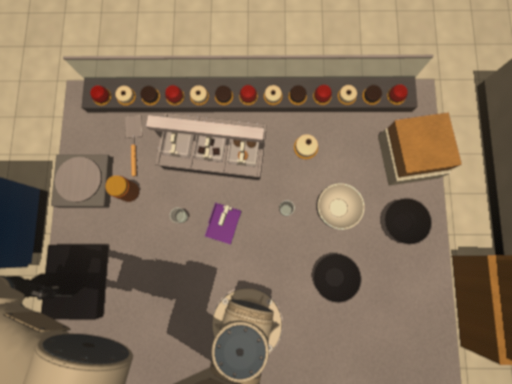

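The scene shows the white dish at (186,192), and the five dark square chocolates in the middle bay at (298,247). In the top view, the dish is at (340,206), the rail runs from (148,120) to (265,132), the purple look-alike is at (224,222) and verrine_b is at (287,208).

```bash
cat > h.py <<'E'
import numpy as np,cv2,pickle
from scipy.spatial.transform import Rotation as R
def ray(f,u,v,z):
    d=f["pose"][:3,:3]@np.array([(u-f["cx"])/f["fx"],(v-f["cy"])/f["fy"],1]);o=f["pose"][:3,3]
    return o+d*(z-o[2])/d[2]
def proj(f,p):
    c=f["pose"][:3,:3].T@(np.array(p)-f["pose"][:3,3]);return np.array([f["cx"]+f["fx"]*c[0]/c[2],f["cy"]+f["fy"]*c[1]/c[2]])
E
python3 - <<'E'
from h import *
d=pickle.load(open("f0.pkl","rb"))
t=d["top"];im=t["pixels"];hsv=cv2.cvtColor(im,cv2.COLOR_RGB2HSV)
out=[]
for n,b in(("top",(120,100,280,240)),("scene",(220,170,380,300))):
    x0,y0,x1,y1=b
    out.append(cv2.resize(d[n]["pixels"][y0:y1,x0:x1,::-1],(800 if 0 else 640,int(640*(y1-y0)/(x1-x0))),interpolation=cv2.INTER_CUBIC))
cv2.imwrite("pics/ct.png",out[0]);cv2.imwrite("pics/cs.png",out[1])
def blob(f,box,lo,hi):
    h=cv2.cvtColor(f["pixels"],cv2.COLOR_RGB2HSV);m=cv2.inRange(h,lo,hi);k=np.zeros_like(m);x0,y0,x1,y1=box;k[y0:y1,x0:x1]=m[y0:y1,x0:x1]
    c=max(cv2.findContours(k,0,2)[0],key=cv2.contourArea);return c
print("px rail",im[125,180],im[126,230],"deck",im[165,180],"dish",im[190,325],im[206,340],"table",im[206,380])
c=blob(t,(305,170,375,240),(0,0,115),(180,90,255))
e=cv2.fitEllipse(cv2.convexHull(c));print("dish",e,ray(t,*e[0],55))
s=d["scene"];c=blob(s,(150,165,215,220),(0,0,125),(180,90,255));e=cv2.fitEllipse(cv2.convexHull(c));print("dish s",e,ray(s,*e[0],55))
c=blob(t,(190,190,250,255),(130,80,30),(170,255,255));p=cv2.boxPoints(cv2.minAreaRect(c));print("purple",[ray(t,*q,40)[:2].round() for q in p])
print("verr",ray(t,287,208,40),ray(t,180,215,40))
E
```

```text
px rail [220 191 167] [224 196 171] deck [160 139 120] dish [188 167 133] [226 210 168] table [146 126 109]Traceback (most recent call last):
  File "<stdin>", line 14, in <module>
cv2.error: OpenCV(4.12.0) /io/opencv/modules/imgproc/src/shapedescr.cpp:361: error: (-201:Incorrect size of input array) There should be at least 5 points to fit the ellipse in function 'fitEllipseNoDirect'
```

View pics/ct.png

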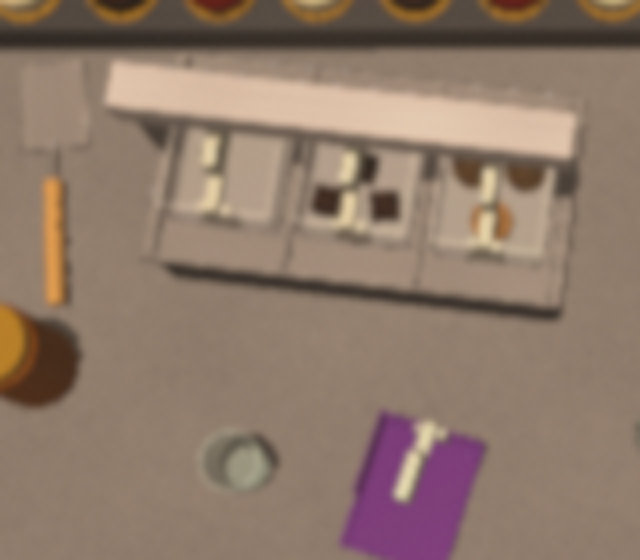

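View pics/cs.png

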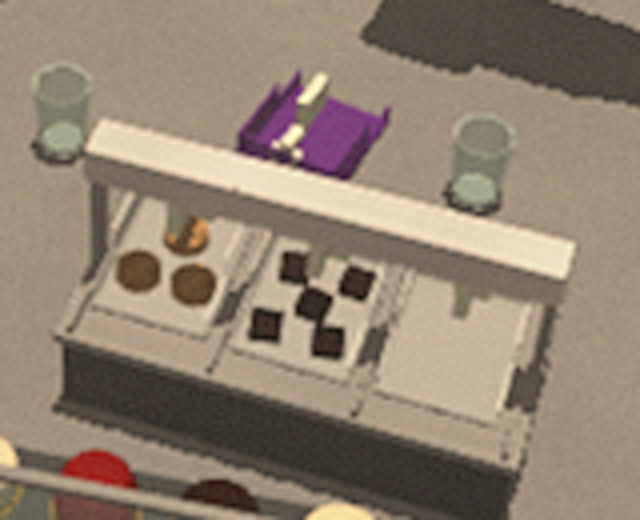

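The middle bay holds the five dark square chocolates, and its white handle fin is at crop (348,190). The rail's top corners are clear in both views, so I'll measure from those.

Run:
```python
from h import *
d=pickle.load(open("f0.pkl","rb"));t=d["top"];s=d["scene"]
for n,f,P in(("top",t,[(147.5,115.5),(264.5,128),(263,139.5),(146.25,126.75)]),("scene",s,[(362,239.5),(241.25,207.5),(245,199.5),(363.75,230)])):
    q=np.array([ray(f,*p,238)[:2] for p in P]);print(n,q.round(1).tolist(),"ctr",q.mean(0).round(1),"yaws",[np.degrees(np.arctan2(*(a-b)[[0,1]]*[-1,1])).round(2) for a,b in((q[0],q[1]),(q[3],q[2]))],np.linalg.norm(q[0]-q[1]),np.linalg.norm(q[0]-q[3]))
# rack deck near edge in top crop
q=np.array([ray(t,120+u/4,100+v/4,92)[:2] for u,v in((150,258),(560,308))]);print("deck near",q.round(1))
q=np.array([ray(s,220+u/4,170+v/4,92)[:2] for u,v in((62,335),(522,463))]);print("deck far",q.round(1))
# fin top in middle bay
q=np.array([ray(t,120+u/4,100+v/4,177)[:2] for u,v in((350,152),(347,228))]);print("fin",q.round(1))
def blob(f,box,fn):
    m=fn(f["pixels"].astype(int)).astype(np.uint8);k=np.zeros_like(m);x0,y0,x1,y1=box;k[y0:y1,x0:x1]=m[y0:y1,x0:x1]
    return max(cv2.findContours(k,0,2)[0],key=cv2.contourArea)
for f,b in((t,(305,170,375,240)),(s,(155,165,215,220))):
    c=blob(f,b,lambda p:(p.sum(2)>430));e=cv2.fitEllipse(cv2.convexHull(c));print("dish",np.round(e[0],1),np.round(e[1],1),ray(f,*e[0],55).round(1))
c=blob(t,(190,190,250,255),lambda p:(p[...,2]>p[...,1]+30));print("purple",[ray(t,*q,30)[:2].round().tolist() for q in cv2.boxPoints(cv2.minAreaRect(c))])
print("verr",ray(t,287,208,60),ray(t,180,215,60))
```

```text
top [[693.5, 324.0], [649.8, -60.2], [610.9, -55.4], [654.6, 325.9]] ctr [652.2 133.6] yaws [np.float64(-6.48), np.float64(-6.55)] 386.70138600123096 38.85923256912748
scene [[694.4, 321.6], [650.0, -59.4], [611.7, -56.7], [654.5, 324.0]] ctr [652.7 132.4] yaws [np.float64(-6.66), np.float64(-6.41)] 383.57457149590294 40.0176983699876
deck near [[566.6 328.5]
 [520.3 -44.3]]
deck far [[719.3 -61.9]
 [758.  314.3]]
fin [[637.4 134.7]
 [570.1 135.3]]
dish [341.2 205.8] [45.8 47.9] [ 421.6 -340.    55. ]
dish [185.5 196.7] [63.5 82.8] [ 466.1 -323.9   55. ]
purple [[313.0, 159.0], [436.0, 124.0], [406.0, 29.0], [284.0, 65.0]]
verr [ 412.44605972 -142.29441373   60.        ] [385.96341595 246.37191718  60.        ]
```

```bash
cat >> h.py <<'E'
YAW=-6.5
def rot(lean,yaw):  # tool leaning back by lean deg, closing across y of yaw
    a=np.radians(lean);c,s=np.cos(a),np.sin(a)
    return R.from_euler('z',yaw,degrees=True)*R.from_matrix(np.array([[-c,0,-s],[0,1,0],[s,0,-c]]).T)
def now():
    from rig import r
    s=r.sense();return s["eef_pos"],R.from_euler('xyz',s["tcp_rot"])
def plan(p0,R0,p1,R1,n,w=None):
    rv=(R0.inv()*R1).as_rotvec(); w=np.ones(n)/n if w is None else np.array(w)/sum(w)
    C=R0
    for k in w:
        print((C.inv().apply((p1-p0)*k)/40).round(2).tolist(),(np.degrees(rv*k)/6).round(2).tolist()); C=C*R.from_rotvec(rv*k)
E
python3 - <<'E'
from h import *
d=pickle.load(open("f0.pkl","rb"));t=d["top"];s=d["scene"]
c=np.array([642.5,134]);a=np.radians(YAW);M=np.array([[np.cos(a),np.sin(a)],[-np.sin(a),np.cos(a)]])
def rk(f,u,v,z): return (M@(ray(f,u,v,z)[:2]-c)).round(1)
print("fin rear top",rk(t,120+347/4,100+207/4,177),"rear wall top",rk(t,120+345/4,100+236/4,137),"side walls y",rk(t,120+303/4,100+220/4,137),rk(t,120+412/4,100+235/4,137))
print("front floor corners",rk(s,220+228/4,170+348/4,96),rk(s,220+350/4,170+375/4,96))
print("dish s",ray(s,186,191,55).round())
p,q=now();p1=np.array([500,150,280.]);plan(p,q,p1,rot(42,YAW),16)
E
```

```text
fin rear top [-53.8  -4.3] rear wall top [-68.7   2. ] side walls y [-58.5  40.8] [-61.1 -56.3]
front floor corners [ 67.7 -54. ] [60.3 45.9]
dish s [ 435. -332.   55.]
[-0.7, -0.56, -0.08] [-0.03, -0.44, -0.07]
[-0.7, -0.57, -0.05] [-0.03, -0.44, -0.07]
[-0.7, -0.57, -0.02] [-0.03, -0.44, -0.07]
[-0.69, -0.58, 0.01] [-0.03, -0.44, -0.07]
[-0.69, -0.58, 0.04] [-0.03, -0.44, -0.07]
[-0.68, -0.59, 0.07] [-0.03, -0.44, -0.07]
[-0.67, -0.59, 0.1] [-0.03, -0.44, -0.07]
[-0.66, -0.6, 0.13] [-0.03, -0.44, -0.07]
[-0.65, -0.6, 0.16] [-0.03, -0.44, -0.07]
[-0.64, -0.61, 0.19] [-0.03, -0.44, -0.07]
[-0.62, -0.62, 0.21] [-0.03, -0.44, -0.07]
[-0.61, -0.62, 0.24] [-0.03, -0.44, -0.07]
[-0.59, -0.63, 0.27] [-0.03, -0.44, -0.07]
[-0.58, -0.63, 0.29] [-0.03, -0.44, -0.07]
[-0.56, -0.64, 0.32] [-0.03, -0.44, -0.07]
[-0.54, -0.64, 0.34] [-0.03, -0.44, -0.07]
```

Call:
{"api": "play_rows", "payload": {"rows": [{"dp": [-0.7, -0.56, -0.08], "turn": [-0.03, -0.44, -0.07], "fingers": 0.5}, {"dp": [-0.7, -0.57, -0.05], "turn": [-0.03, -0.44, -0.07], "fingers": 0.5}, {"dp": [-0.7, -0.57, -0.02], "turn": [-0.03, -0.44, -0.07], "fingers": 0.5}, {"dp": [-0.69, -0.58, 0.01], "turn": [-0.03, -0.44, -0.07], "fingers": 0.5}, {"dp": [-0.69, -0.58, 0.04], "turn": [-0.03, -0.44, -0.07], "fingers": 0.5}]}}

```text
clock: 0.52
eef_pos: [259.6, 462.6, 247.3]
tcp_rot: [3.131, 0.233, 2.936]
contact_force: [0.2, 0.1, 0.2]
opening: 0.505
grasp_force: 0.0
```

Call:
{"api": "play_rows", "payload": {"rows": [{"dp": [-0.68, -0.59, 0.07], "turn": [-0.03, -0.44, -0.07], "fingers": 0.5}, {"dp": [-0.67, -0.59, 0.1], "turn": [-0.03, -0.44, -0.07], "fingers": 0.5}, {"dp": [-0.66, -0.6, 0.13], "turn": [-0.03, -0.44, -0.07], "fingers": 0.5}, {"dp": [-0.65, -0.6, 0.16], "turn": [-0.03, -0.44, -0.07], "fingers": 0.5}, {"dp": [-0.64, -0.61, 0.19], "turn": [-0.03, -0.44, -0.07], "fingers": 0.5}]}}

```text
clock: 0.93
eef_pos: [368.5, 320.0, 263.2]
tcp_rot: [3.127, 0.464, 2.972]
contact_force: [0.8, 0.4, -0.1]
opening: 0.499
grasp_force: 0.0
```

Call:
{"api": "play_rows", "payload": {"rows": [{"dp": [-0.62, -0.62, 0.21], "turn": [-0.03, -0.44, -0.07], "fingers": 0.5}, {"dp": [-0.61, -0.62, 0.24], "turn": [-0.03, -0.44, -0.07], "fingers": 0.5}, {"dp": [-0.59, -0.63, 0.27], "turn": [-0.03, -0.44, -0.07], "fingers": 0.5}, {"dp": [-0.58, -0.63, 0.29], "turn": [-0.03, -0.44, -0.07], "fingers": 0.5}, {"dp": [-0.56, -0.64, 0.32], "turn": [-0.03, -0.44, -0.07], "fingers": 0.5}]}}

```text
clock: 1.35
eef_pos: [477.3, 176.7, 278.9]
tcp_rot: [3.133, 0.694, 3.013]
contact_force: [1.5, 0.1, 0.2]
opening: 0.503
grasp_force: 0.0
```

Call:
{"api": "play_rows", "payload": {"rows": [{"dp": [0, 0, 0], "turn": [0, -0.44, -0.07], "fingers": 0.5}, {"dp": [0, 0, 0], "turn": [0, 0, 0], "fingers": 0.5}]}}

```text
clock: 1.52
eef_pos: [476.5, 174.8, 277.5]
tcp_rot: [3.141, 0.739, 3.017]
contact_force: [-0.4, 0.7, -0.9]
opening: 0.499
grasp_force: 0.0
```

Run:
```python
from h import *
from rig import r
f=r.grab_frame("wrist");pickle.dump(f,open("w1.pkl","wb"))
cv2.imwrite("pics/w1.png",f["pixels"][:,:,::-1]);print(f["fx"],f["cx"],f["cy"],f["pose"].round(3).tolist())
p,q=now();s=r.sense();print(p,s["clock"],s["opening"],s["qpos"].round(2));print((rot(42,YAW).inv()*q).as_rotvec(degrees=True))
```

```text
297.3186396354542 250.88030343942194 193.31942704611853 [[0.123, 0.521, 0.844, 330.802], [0.992, -0.066, -0.104, 193.591], [0.002, 0.851, -0.525, 334.861], [0.0, 0.0, 0.0, 1.0]]
[476.27945449 176.66593093 277.74492642] 1.5667 0.49893377903430247 [ 0.68 -0.09  2.27 -0.95  0.64 -0.07]
[ 0.24601703 -0.21489858  0.34927287]
```

View pics/w1.png

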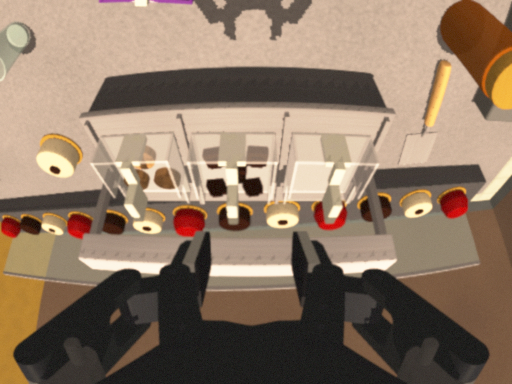

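The wrist view shows the middle tub with its dark chocolates. Its rear wall's top corners are near (190,134) and (279,134), and its fin runs along column 232 from row 135 to row 220.

```bash
cat >> h.py <<'E'
def fray(f,u,v,z):
    x,y=u-f["cx"],v-f["cy"];rr=np.hypot(x,y);th=rr/f["fx"];d=f["pose"][:3,:3]@np.array([np.sin(th)*x/rr,np.sin(th)*y/rr,np.cos(th)]);o=f["pose"][:3,3]
    return o+d*(z-o[2])/d[2]
C0=np.array([642.5,134]);a=np.radians(YAW);M=np.array([[np.cos(a),np.sin(a)],[-np.sin(a),np.cos(a)]])
E
python3 - <<'E'
from h import *
f=pickle.load(open("w1.pkl","rb"));im=f["pixels"]
x0,y0,x1,y1=170,90,300,230
cv2.imwrite("pics/w1c.png",cv2.resize(im[y0:y1,x0:x1,::-1],None,fx=4,fy=4,interpolation=cv2.INTER_CUBIC))
for n,u,v,z in(("wallL",190,134,137),("wallR",279,134,137),("finreartop",232,204,177),("neck",232,134,147),("deck nearL",101,108,92),("deck nearR",393,110,92),("rib",179,115,100),("rib",287,112,100)):
    print(n,(M@(fray(f,u,v,z)[:2]-C0)).round(1))
E
```

```text
wallL [-107.1  -37.4]
wallR [-105.2   49.4]
finreartop [-39.3   1.1]
neck [-116.2    4.8]
deck nearL [-112.2 -150.2]
deck nearR [-104.   186.1]
rib [-99. -56.]
rib [-100.4   60.6]
```

View pics/w1c.png

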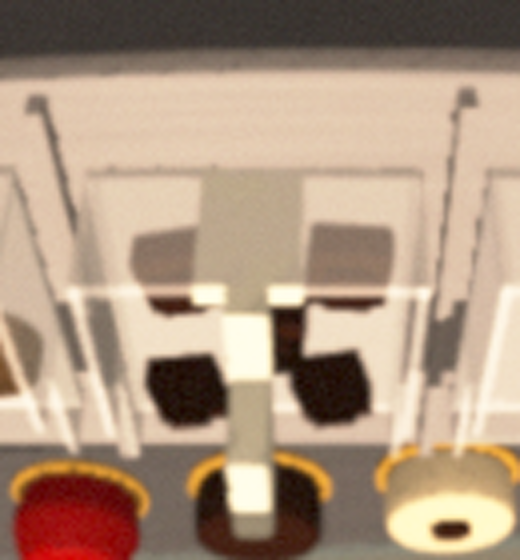

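Run:
```python
from h import *
f=pickle.load(open("w1.pkl","rb"))
for n,u,v,z in(("wallR",66,292,137),("wallL",430,292,137),("botR",88,173,92),("botL",420,173,92),("finreartop",249,461,177),("finbot rear/neck top",249,380,147),("ribs",38,100,100),("rib",467,94,100)):
    print(n,(M@(fray(f,170+u/4,90+v/4,z)[:2]-C0)).round(1))
# target grasp for tub at rack (tx,ty)
tx,ty=-2,1
p,q=now()
Rg=rot(42,YAW)
g=np.append(C0+M.T@[tx-14,ty],92+68+1); z=Rg.apply([0,0,1])
tcp=g+19*z; pre=tcp-90*z
print("tcp",tcp,"pre",pre);plan(p,q,pre,Rg,4);plan(pre,Rg,tcp,Rg,5)
```

```text
wallR [-60.7 -49.5]
wallL [-58.8  50.7]
botR [-60.7 -48.6]
botL [-58.4  50.3]
finreartop [-36.5   1.2]
finbot rear/neck top [-30.8  -0.1]
ribs [-99.  -55.4]
rib [-98.2  60.5]
tcp [639.34781095 135.36561631 146.88024832] pre [579.51317051 142.18291247 213.76328261]
[-0.23, -0.14, 0.74] [-0.01, 0.01, -0.01]
[-0.23, -0.14, 0.74] [-0.01, 0.01, -0.01]
[-0.23, -0.14, 0.74] [-0.01, 0.01, -0.01]
[-0.23, -0.14, 0.74] [-0.01, 0.01, -0.01]
[-0.0, 0.0, 0.45] [0.0, 0.0, 0.0]
[-0.0, 0.0, 0.45] [0.0, 0.0, 0.0]
[-0.0, 0.0, 0.45] [0.0, 0.0, 0.0]
[-0.0, 0.0, 0.45] [0.0, 0.0, 0.0]
[-0.0, 0.0, 0.45] [0.0, 0.0, 0.0]
```

Call:
{"api": "play_rows", "payload": {"rows": [{"dp": [-0.23, -0.14, 0.74], "turn": [0, 0, 0], "fingers": 0.55}, {"dp": [-0.23, -0.14, 0.74], "turn": [0, 0, 0], "fingers": 0.55}, {"dp": [-0.23, -0.14, 0.74], "turn": [0, 0, 0], "fingers": 0.55}, {"dp": [-0.23, -0.14, 0.74], "turn": [0, 0, 0], "fingers": 0.55}, {"dp": [0, 0, 0], "turn": [0, 0, 0], "fingers": 0.55}]}}

```text
clock: 1.98
eef_pos: [582.8, 143.4, 213.3]
tcp_rot: [3.141, 0.736, 3.022]
contact_force: [-0.1, -0.5, -0.3]
opening: 0.45
grasp_force: 0.0
```

Run:
```python
from h import *
p,q=now();Rg=rot(42,YAW)
tcp=np.array([639.3,135.4,146.9]);print(p,(Rg.inv()*q).as_rotvec(degrees=True));plan(p,q,tcp,Rg,6)
from rig import r
f=r.grab_frame("wrist");cv2.imwrite("pics/w2.png",f["pixels"][:,:,::-1])
for n,x,y,z in(("finrear",-37,0,177),("finfront",8,0,177)):
    pass
```

```text
[582.80028312 143.38300561 213.30626519] [ 0.18626995 -0.14502108  0.26053623]
[0.01, -0.01, 0.36] [-0.01, 0.0, -0.01]
[0.01, -0.01, 0.36] [-0.01, 0.0, -0.01]
[0.01, -0.01, 0.36] [-0.01, 0.0, -0.01]
[0.01, -0.01, 0.36] [-0.01, 0.0, -0.01]
[0.01, -0.01, 0.36] [-0.01, 0.0, -0.01]
[0.01, -0.01, 0.36] [-0.01, 0.0, -0.01]
```

View pics/w2.png

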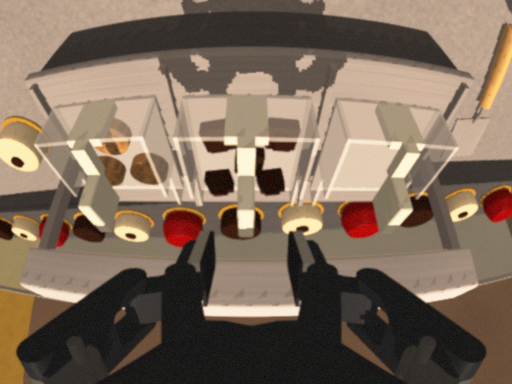

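The fin at column 246 lies midway between the fingertips at columns 208 and 292, so I'll advance.

Call:
{"api": "play_rows", "payload": {"rows": [{"dp": [0.01, -0.01, 0.36], "turn": [0, 0, 0], "fingers": 0.55}, {"dp": [0.01, -0.01, 0.36], "turn": [0, 0, 0], "fingers": 0.55}, {"dp": [0.01, -0.01, 0.36], "turn": [0, 0, 0], "fingers": 0.55}, {"dp": [0.01, -0.01, 0.36], "turn": [0, 0, 0], "fingers": 0.55}, {"dp": [0.01, -0.01, 0.36], "turn": [0, 0, 0], "fingers": 0.55}], "force": 25}}

```text
clock: 2.45
eef_pos: [629.7, 139.3, 176.5]
tcp_rot: [-3.14, 0.709, 3.021]
contact_force: [0.4, 0.8, 0.3]
opening: 0.449
grasp_force: 0.0
```

Call:
{"api": "play_rows", "payload": {"rows": [{"dp": [0.01, -0.01, 0.36], "turn": [0, 0, 0], "fingers": 0.55}, {"dp": [0, 0, 0], "turn": [0, 0, 0], "fingers": 0.6}, {"dp": [0, 0, 0], "turn": [0, 0, 0], "fingers": 0.65}]}}

```text
clock: 2.7
eef_pos: [638.9, 137.1, 168.0]
tcp_rot: [-3.138, 0.701, 3.02]
contact_force: [-0.0, -0.6, -0.2]
opening: 0.351
grasp_force: 0.0
```

Run:
```python
from h import *
from rig import r
p,q=now();print(p,r.sense()["contact_force"])
f=r.grab_frame("wrist");cv2.imwrite("pics/w3.png",f["pixels"][:,:,::-1])
```

```text
[638.87726569 137.11166891 168.03301029] [-0.03647818 -0.6172007  -0.16422806]
```

View pics/w3.png

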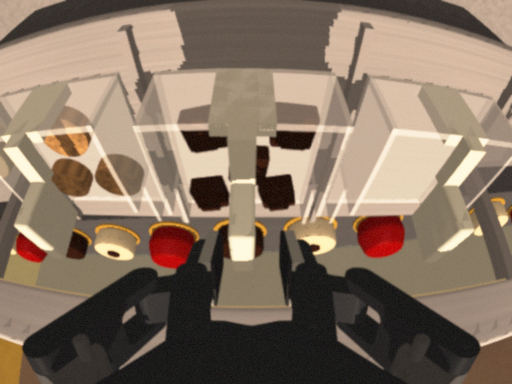

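Run:
```python
from h import *
from rig import r
p,q=now();s=r.sense();print(s["qpos"].round(3),s["qvel"].round(3));Rg=rot(41,YAW);print((Rg.inv()*q).as_rotvec(degrees=True))
tcp=np.array([639.3,135.4,146.9]);plan(p,q,tcp,q,3)
```

```text
[ 0.372  0.294  2.118 -1.295  0.326  0.099] [ 0.006 -0.016  0.01  -0.001  0.     0.002]
[0.49614566 0.8503532  0.33870617]
[0.11, -0.01, 0.14] [0.0, 0.0, 0.0]
[0.11, -0.01, 0.14] [0.0, 0.0, 0.0]
[0.11, -0.01, 0.14] [0.0, 0.0, 0.0]
```

Run:
```python
from h import *
p,q=now();Rg=rot(36.8,YAW)
mid=np.append(C0+M.T@[-9.5,1.2],168);tcp=np.append(C0+M.T@[-9,1.2],146.)
print(M@(p[:2]-C0));plan(p,q,mid,Rg,2);plan(mid,Rg,tcp,Rg,3)
```

```text
[-4.30639028  2.62971916]
[0.05, -0.02, -0.04] [-0.04, 0.28, -0.03]
[0.05, -0.02, -0.04] [-0.04, 0.28, -0.03]
[0.11, 0.0, 0.15] [0.0, 0.0, 0.0]
[0.11, 0.0, 0.15] [0.0, 0.0, 0.0]
[0.11, 0.0, 0.15] [0.0, 0.0, 0.0]
```

Call:
{"api": "play_rows", "payload": {"rows": [{"dp": [0.05, -0.02, -0.04], "turn": [-0.04, 0.28, -0.03], "fingers": 0.65}, {"dp": [0.05, -0.02, -0.04], "turn": [-0.04, 0.28, -0.03], "fingers": 0.65}, {"dp": [0, 0, 0], "turn": [0, 0, 0], "fingers": 0.65}]}}

```text
clock: 3.0
eef_pos: [633.4, 136.5, 169.5]
tcp_rot: [3.14, 0.642, 3.028]
contact_force: [0.2, -1.0, 0.9]
opening: 0.352
grasp_force: 0.0
```

Run:
```python
from h import *
from rig import r
p,q=now();Rg=rot(36.8,YAW);print(M@(p[:2]-C0),p,(Rg.inv()*q).as_rotvec(degrees=True),r.sense()["qpos"].round(3))
tcp=np.append(C0+M.T@[-9,1.2],146.)
plan(p,q,tcp,Rg,3)
```

```text
[-9.37038249  1.42490685] [633.35115571 136.47650475 169.50042551] [-0.07872337  0.0011772   0.02763759] [ 0.352  0.279  2.094 -1.003  0.323 -0.21 ]
[0.11, -0.0, 0.16] [0.0, -0.0, -0.0]
[0.11, -0.0, 0.16] [0.0, -0.0, -0.0]
[0.11, -0.0, 0.16] [0.0, -0.0, -0.0]
```

Lowering the lean to 37° gets away from the joint 4 limit. Next I descend.

Call:
{"api": "play_rows", "payload": {"rows": [{"dp": [0.11, 0, 0.16], "turn": [0, 0, 0], "fingers": 0.65}, {"dp": [0.11, 0, 0.16], "turn": [0, 0, 0], "fingers": 0.65}, {"dp": [0.11, 0, 0.16], "turn": [0, 0, 0], "fingers": 0.65}, {"dp": [0, 0, 0], "turn": [0, 0, 0], "fingers": 0.65}]}}

```text
clock: 3.33
eef_pos: [633.4, 136.0, 144.1]
tcp_rot: [-3.141, 0.642, 3.029]
contact_force: [-0.2, 0.1, -0.4]
opening: 0.352
grasp_force: 0.0
```

Run:
```python
from h import *
from rig import r
p,q=now();Rg=rot(36.8,YAW);print(M@(p[:2]-C0),p,(Rg.inv()*q).as_rotvec(degrees=True),r.sense()["qpos"].round(3))
f=r.grab_frame("wrist");cv2.imwrite("pics/w4.png",f["pixels"][:,:,::-1])
```

```text
[-9.28370383  0.92458116] [633.38063872 135.96958293 144.1149077 ] [ 0.01193112  0.01541351 -0.02637599] [ 0.352  0.325  2.109 -1.171  0.296 -0.034]
```

View pics/w4.png

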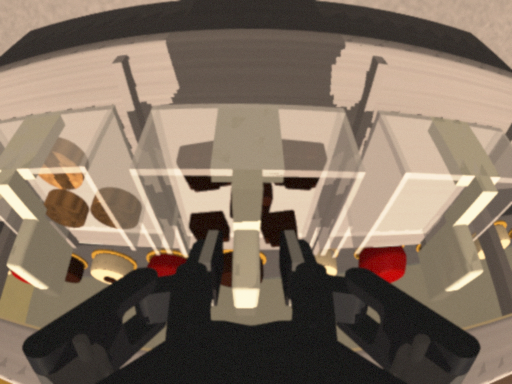

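The fin stands between the fingers. It is at column 246, and the tips are at 215 and 288. Closing now.

Call:
{"api": "play_rows", "payload": {"rows": [{"dp": [0, 0, 0], "turn": [0, 0, 0], "fingers": 0.75}, {"dp": [0, 0, 0], "turn": [0, 0, 0], "fingers": 0.82}, {"dp": [0, 0, 0], "turn": [0, 0, 0], "fingers": 0.88}, {"dp": [0, 0, 0], "turn": [0, 0, 0], "fingers": 1}, {"dp": [0, 0, 0], "turn": [0, 0, 0], "fingers": 1}], "force": 25}}

```text
clock: 3.8
eef_pos: [634.4, 136.2, 145.9]
tcp_rot: [3.141, 0.643, 3.028]
contact_force: [-4.5, -1.9, 5.6]
opening: 0.136
grasp_force: 25.7
```

Call:
{"api": "play_rows", "payload": {"rows": [{"dp": [0, 0, 0], "turn": [0, 0, 0], "fingers": 1}, {"dp": [0, 0, 0], "turn": [0, 0, 0], "fingers": 1}, {"dp": [-0.03, 0, -0.04], "turn": [0, 0, 0], "fingers": 1}, {"dp": [-0.03, 0, -0.04], "turn": [0, 0, 0], "fingers": 1}, {"dp": [-0.03, 0, -0.04], "turn": [0, 0, 0], "fingers": 1}]}}

```text
clock: 4.22
eef_pos: [634.1, 136.3, 151.1]
tcp_rot: [3.141, 0.642, 3.029]
contact_force: [0.3, 0.1, -2.4]
opening: 0.136
grasp_force: 24.5
```

Run:
```python
from h import *
from rig import r
p,q=now();Rg=rot(36.8,YAW);s=r.sense();print(M@(p[:2]-C0),p,(Rg.inv()*q).as_rotvec(degrees=True),s)
u=M.T@[-1,0]*10;print("10mm back:",q.inv().apply([*u,0])/40,"10mm up",q.inv().apply([0,0,10])/40)
```

```text
[-8.60469956  1.32112409] [634.10016819 136.28671136 151.14039173] [-0.03166359  0.0118651  -0.01935543] {'clock': 4.2167, 'qpos': array([ 0.35145425,  0.3129801 ,  2.10407621, -1.11982594,  0.30234879,
       -0.08787921]), 'qvel': array([ 0.00099683, -0.04453945, -0.01670859,  0.16675713,  0.0249205 ,
       -0.1746558 ]), 'joint_efforts': array([-2.34504238e-03, -5.04516363e+01, -2.68741375e+01, -1.48441248e+00,
       -3.98987476e-01,  3.02279731e-01]), 'eef_pos': array([634.10016819, 136.28671136, 151.14039173]), 'tcp_rot': array([3.14129271, 0.64207413, 3.02856814]), 'contact_force': array([ 0.30543022,  0.08262787, -2.40165151]), 'wrist_torque': array([0.09119634, 0.51399943, 0.03733556]), 'grasp_force': 24.546744525432587, 'opening': 0.1363823483230193}
10mm back: [ 2.00213825e-01  1.50378941e-04 -1.49714400e-01] 10mm up [-1.49714452e-01  6.00534552e-05 -2.00213834e-01]
```

Call:
{"api": "play_rows", "payload": {"rows": [{"dp": [0.08, 0, -0.06], "turn": [0, 0, 0], "fingers": 1}, {"dp": [0.16, 0, -0.12], "turn": [0, 0, 0], "fingers": 1}, {"dp": [0.24, 0, -0.18], "turn": [0, 0, 0], "fingers": 1}, {"dp": [0.28, 0, -0.21], "turn": [0, 0, 0], "fingers": 1}, {"dp": [0.28, 0, -0.21], "turn": [0, 0, 0], "fingers": 1}]}}

```text
clock: 4.63
eef_pos: [581.3, 142.0, 151.0]
tcp_rot: [3.141, 0.642, 3.028]
contact_force: [0.1, 0.7, -2.4]
opening: 0.133
grasp_force: 24.6
```

Call:
{"api": "play_rows", "payload": {"rows": [{"dp": [0.28, 0, -0.21], "turn": [0, 0, 0], "fingers": 1}, {"dp": [0.28, 0, -0.21], "turn": [0, 0, 0], "fingers": 1}, {"dp": [0.28, 0, -0.21], "turn": [0, 0, 0], "fingers": 1}, {"dp": [0.2, 0, -0.15], "turn": [0, 0, 0], "fingers": 1}, {"dp": [0.1, 0, -0.08], "turn": [0, 0, 0], "fingers": 1}]}}

```text
clock: 5.05
eef_pos: [524.2, 148.5, 151.2]
tcp_rot: [-3.142, 0.642, 3.029]
contact_force: [0.6, -0.4, -2.2]
opening: 0.137
grasp_force: 24.6
```

```bash
cat >> h.py <<'E'
def lip(p,q,lean=36.8):
    # tub frame from tool: returns lip position, tub rotation (grip at tub x=-18,z=67)
    T=q*rot(lean,0).inv(); g=p-19*q.apply([0,0,1]); return g+T.apply([65+18,0,4-67]),T
def tcp_for(L,T,lean=36.8):
    q=T*rot(lean,0); return L-T.apply([83,0,-63])+19*q.apply([0,0,1]),q
E
python3 - <<'E'
from h import *
from rig import r
p,q=now();s=r.sense();print(M@(p[:2]-C0),p,s["qpos"].round(2),s["contact_force"],s["grasp_force"])
L,T=lip(p,q);print("lip",L,T.as_euler('xyz',degrees=True))
d=np.array([424,-338,0]);az=np.degrees(np.arctan2(d[1],d[0]));u=d/np.linalg.norm(d)
up=p+[0,0,60];print("up",q.inv().apply([0,0,10])/40)
T1=R.from_euler('z',az,degrees=True);L1=d-25*u+[0,0,160];p1,q1=tcp_for(L1,T1);print("az",az,"tcp over dish",p1)
w=[1,2,3,4,4,4,4,4,4,4,4,4,4,4,4,4,4,4,3,2,1]
plan(up,q,p1,q1,len(w),w)
E
```

```text
[-119.21349989    1.02975284] [524.16939303 148.51848475 151.2154038 ] [ 0.49  0.19  2.29 -1.28  0.36  0.19] [ 0.62345607 -0.42887461 -2.21023676] 24.55039232969284
lip [595.32022627 140.49063296 103.40493222] [-1.53462931e-04  1.94966309e-02 -6.43727802e+00]
up [-1.49687773e-01 -6.69608320e-07 -2.00233790e-01]
az -38.56079490879437 tcp over dish [ 348.44939563 -277.77333897  207.78610395]
[0.04, -0.15, -0.03] [0.04, -0.0, 0.06]
[0.07, -0.31, -0.05] [0.09, -0.0, 0.12]
[0.1, -0.46, -0.07] [0.13, -0.0, 0.18]
[0.12, -0.62, -0.08] [0.18, -0.0, 0.24]
[0.11, -0.63, -0.07] [0.18, -0.0, 0.24]
[0.09, -0.63, -0.06] [0.18, -0.0, 0.24]
[0.07, -0.63, -0.05] [0.18, -0.0, 0.24]
[0.06, -0.64, -0.04] [0.18, -0.0, 0.24]
[0.04, -0.64, -0.03] [0.18, -0.0, 0.24]
[0.03, -0.64, -0.01] [0.18, -0.0, 0.24]
[0.01, -0.64, -0.0] [0.18, -0.0, 0.24]
[-0.01, -0.64, 0.01] [0.18, -0.0, 0.24]
[-0.02, -0.64, 0.02] [0.18, -0.0, 0.24]
[-0.04, -0.64, 0.03] [0.18, -0.0, 0.24]
[-0.05, -0.64, 0.05] [0.18, -0.0, 0.24]
[-0.07, -0.63, 0.06] [0.18, -0.0, 0.24]
[-0.09, -0.63, 0.07] [0.18, -0.0, 0.24]
[-0.1, -0.63, 0.08] [0.18, -0.0, 0.24]
[-0.09, -0.47, 0.07] [0.13, -0.0, 0.18]
[-0.06, -0.31, 0.05] [0.09, -0.0, 0.12]
[-0.03, -0.15, 0.03] [0.04, -0.0, 0.06]
```

```bash
cat > k.py <<'E'
from h import *
D=340.
S=[((150-.46,606.4,230.6),(-3.1403,0,2.8998),(1.3266,.3536,1.6341,0,1.1552,-.0024)),
((476.28,176.67,277.74),(3.141,.739,3.017),(.68,-.09,2.27,-.95,.64,-.07)),
((524.17,148.52,151.2),(-3.142,.642,3.029),(.49,.19,2.29,-1.28,.36,.19)),
((633.38,135.97,144.11),(-3.141,.642,3.029),(.352,.325,2.109,-1.171,.296,-.034)),
((634.1,136.29,151.14),(3.1413,.6421,3.0286),(.3515,.3130,2.1041,-1.1198,.3023,-.0879)),
((633.35,136.48,169.5),(3.14,.642,3.028),(.352,.279,2.094,-1.003,.323,-.21))]
A=[];b=[]
for p,e,q in S:
    w=np.array(p)-D*R.from_euler('xyz',e).apply([0,0,1]);s=q[1]+q[2]
    A+=[[1,0,np.sin(q[1]),np.sin(s),np.cos(s)],[0,1,np.cos(q[1]),np.cos(s),-np.sin(s)]];b+=[np.hypot(w[0],w[1]),w[2]]
X,res=np.linalg.lstsq(np.array(A),np.array(b),rcond=None)[:2]
def fk(q):
    s=q[1]+q[2];rr=X[0]+X[2]*np.sin(q[1])+X[3]*np.sin(s)+X[4]*np.cos(s);z=X[1]+X[2]*np.cos(q[1])+X[3]*np.cos(s)-X[4]*np.sin(s)
    Q=R.from_euler('ZYZYZ',[q[0],s,q[3],q[4],q[5]]) if 0 else R.from_euler('z',q[0])*R.from_euler('y',s)*R.from_euler('z',q[3])*R.from_euler('y',q[4])*R.from_euler('z',q[5])
    return np.array([rr*np.cos(q[0]),rr*np.sin(q[0]),z])+D*Q.apply([0,0,1]),Q
from scipy.optimize import least_squares
LO=np.array([-2.63,-.92,.06,-1.3,0,-3.02]);HI=np.array([2.63,2.1,2.66,4.44,2.69,3.02])
def ik(p,Q,q0):
    off=R.from_euler('z',OFF)
    f=lambda q:np.r_[(fk(q)[0]-p)/100,((fk(q)[1]*off).inv()*Q).as_rotvec()]
    o=least_squares(f,np.clip(q0,LO+1e-3,HI-1e-3),bounds=(LO,HI));return o.x,np.abs(o.fun).max()
OFF=0
p,Q=fk(S[0][2]);OFF=(Q.inv()*R.from_euler('xyz',S[0][1])).as_rotvec()[2]
if __name__=="__main__":
    print(X,np.round(np.array(A)@X-b,1),OFF)
    for p,e,q in S: print((fk(q)[0]-p).round(1),((fk(q)[1]*R.from_euler('z',OFF)).inv()*R.from_euler('xyz',e)).as_rotvec(degrees=True).round(1))
    d=np.array([424,-338,0])
    for yaw in(-20,-39,-50,-60,-75,-90):
        for pit in (0,35,65):
            T=R.from_euler('ZY',[yaw,pit],degrees=True);u=R.from_euler('z',yaw,degrees=True).apply([1,0,0])
            p,Q=tcp_for(d-25*u+[0,0,90],T)
            best=min((ik(p,Q,q0) for q0 in([-.5,0,2.4,-1,.5,0],[-.5,0,2.4,.5,1,0],[-.5,0,2.4,2.5,.5,-2])),key=lambda t:t[1]);print(yaw,pit,p.round(),best[0].round(2),round(best[1],3))
E
python3 k.py
```

```text
[-1.47081896e-01  2.91960063e+02  5.67169523e+02  4.94595435e+02
  5.68968546e+01] [ 0.4  1.1 -0.6 -1.9  1.4  0.2 -0.3  0.2 -0.5  0.1 -0.5  0.3] 1.5707926555886316
[1.6 0.1 1.1] [-0. -0.  0.]
[-0.7 -4.5 -3.5] [-0.4 -0.4  0.1]
[1.3 1.7 0.4] [0.1 0.  0.2]
[ 0.1 -0.6  0.3] [ 0.  0. -0.]
[-0.2 -0.9  0.1] [ 0. -0.  0.]
[ 0.  -0.8  0.5] [0.  0.1 0. ]
-20 0 [ 333. -305.  138.] [-0.94  0.06  2.42  0.98  0.32 -3.02] 0.105
-20 35 [ 371. -319.  170.] [-0.72  0.2   2.    0.01  0.91 -1.95] 0.0
-20 65 [ 413. -334.  175.] [-0.6   0.54  1.58 -0.12  1.51 -1.79] 0.0
-39 0 [ 349. -277.  138.] [-0.67  0.04  2.5  -1.01  0.   -0.55] 0.04
-39 35 [ 380. -303.  170.] [-0.67  0.2   2.01 -0.    0.91 -1.56] 0.0
-39 65 [ 415. -330.  175.] [-0.67  0.55  1.56  0.    1.53 -1.57] 0.0
-50 0 [ 362. -264.  138.] [-0.45  0.05  2.47 -1.3   0.24  0.08] 0.052
-50 35 [ 388. -295.  170.] [-0.65  0.2   2.   -0.01  0.91 -1.34] 0.0
-50 65 [ 416. -329.  175.] [-0.72  0.54  1.57  0.07  1.52 -1.44] 0.0
-60 0 [ 376. -254.  138.] [-0.28  0.11  2.44 -1.3   0.44  0.37] 0.021
-60 35 [ 396. -289.  170.] [-0.62  0.2   2.   -0.02  0.91 -1.14] 0.0
-60 65 [ 418. -328.  175.] [-0.75  0.54  1.58  0.14  1.5  -1.32] 0.0
-75 0 [ 399. -245.  138.] [-0.14  0.2   2.33 -1.12  0.66  0.53] 0.0
-75 35 [ 409. -284.  170.] [-0.59  0.22  1.98 -0.03  0.92 -0.84] 0.0
-75 65 [ 421. -326.  175.] [-0.81  0.51  1.62  0.23  1.45 -1.15] 0.0
-90 0 [ 424. -241.  138.] [-0.09  0.3   2.18 -0.92  0.85  0.61] 0.0
-90 35 [ 424. -282.  170.] [-0.57  0.24  1.95 -0.03  0.94 -0.55] 0.0
-90 65 [ 424. -326.  175.] [-0.85  0.48  1.67  0.32  1.38 -0.98] 0.0
```

```bash
cat > sim.py <<'E'
from k import *
def path(p0,Q0,p1,Q1,n,q):
    rv=(Q0.inv()*Q1).as_rotvec();mx=0;rows=[]
    for i in range(1,n+1):
        x,e=ik(p0+(p1-p0)*i/n,Q0*R.from_rotvec(rv*i/n),q);rows.append(np.abs(x-q)*12);q=x;mx=max(mx,e)
    print("end",q.round(2),"err",round(mx,3),"maxspd",np.max(rows,0).round(2));return q
E
python3 - <<'E'
from sim import *
from rig import r
p,Q=now();q=r.sense()["qpos"];d=np.array([424,-338,0])
for yaw in(-60,-75,-90):
    print(yaw);u=R.from_euler('z',yaw,degrees=True).apply([1,0,0])
    up=p+[0,0,100];a=path(p,Q,up,Q,8,q)
    T=R.from_euler('z',yaw,degrees=True);p1,Q1=tcp_for(d-25*u+[0,0,150],T);a=path(up,Q,p1,Q1,20,a)
    for pit,z in((15,125),(30,100),(45,88),(68,85)):
        T=R.from_euler('ZY',[yaw,pit],degrees=True);p2,Q2=tcp_for(d-25*u+[0,0,z],T);a=path(p1,Q1,p2,Q2,5,a);p1,Q1=p2,Q2
E
```

```text
-60
end [ 0.49 -0.01  2.2  -0.75  0.52 -0.38] err 0.0 maxspd [0.02 0.33 0.16 1.09 0.29 1.16]
end [-0.28 -0.05  2.4  -1.    0.52  0.03] err 0.0 maxspd [0.62 0.18 0.25 0.25 0.13 0.51]
end [-0.46  0.01  2.23 -0.37  0.61 -0.71] err 0.0 maxspd [0.49 0.22 0.41 1.77 0.43 2.07]
end [-0.59  0.15  2.06 -0.07  0.83 -1.07] err 0.0 maxspd [0.36 0.36 0.44 0.99 0.6  1.17]
end [-0.68  0.31  1.86  0.06  1.11 -1.23] err 0.0 maxspd [0.25 0.4  0.48 0.42 0.67 0.52]
end [-0.76  0.58  1.54  0.15  1.55 -1.33] err 0.0 maxspd [0.25 0.67 0.76 0.29 1.06 0.36]
-75
end [ 0.49 -0.01  2.2  -0.75  0.52 -0.38] err 0.0 maxspd [0.02 0.33 0.16 1.09 0.29 1.16]
end [-0.14  0.07  2.28 -0.94  0.76  0.29] err 0.0 maxspd [0.54 0.21 0.19 0.33 0.26 0.77]
end [-0.35  0.08  2.17 -0.47  0.73 -0.29] err 0.0 maxspd [0.54 0.11 0.3  1.14 0.25 1.43]
end [-0.54  0.17  2.03 -0.11  0.86 -0.73] err 0.0 maxspd [0.49 0.28 0.35 1.03 0.43 1.27]
end [-0.68  0.3   1.86  0.09  1.09 -0.99] err 0.0 maxspd [0.38 0.35 0.41 0.62 0.59 0.78]
end [-0.82  0.56  1.58  0.25  1.5  -1.16] err 0.0 maxspd [0.41 0.63 0.68 0.48 0.97 0.6 ]
-90
end [ 0.49 -0.01  2.2  -0.75  0.52 -0.38] err 0.0 maxspd [0.02 0.33 0.16 1.09 0.29 1.16]
end [-0.09  0.18  2.14 -0.83  0.94  0.46] err 0.0 maxspd [0.52 0.25 0.23 0.41 0.38 1.01]
end [-0.3   0.15  2.07 -0.49  0.86  0.02] err 0.0 maxspd [0.51 0.14 0.18 0.89 0.32 1.11]
end [-0.51  0.2   1.99 -0.13  0.9  -0.43] err 0.0 maxspd [0.52 0.18 0.24 0.89 0.23 1.12]
end [-0.68  0.3   1.86  0.13  1.07 -0.75] err 0.0 maxspd [0.47 0.28 0.31 0.74 0.47 0.92]
end [-0.87  0.52  1.64  0.34  1.42 -1.  ] err 0.0 maxspd [0.55 0.58 0.55 0.68 0.88 0.85]
```

Call:
{"api": "play_rows", "payload": {"rows": [{"dp": [-0.07, 0, -0.1], "turn": [0, 0, 0], "fingers": 1}, {"dp": [-0.18, 0, -0.24], "turn": [0, 0, 0], "fingers": 1}, {"dp": [-0.22, 0, -0.3], "turn": [0, 0, 0], "fingers": 1}, {"dp": [-0.27, 0, -0.36], "turn": [0, 0, 0], "fingers": 1}, {"dp": [-0.27, 0, -0.36], "turn": [0, 0, 0], "fingers": 1}]}}

```text
clock: 5.47
eef_pos: [525.2, 148.6, 219.7]
tcp_rot: [-3.142, 0.642, 3.029]
contact_force: [-0.0, -0.9, -2.7]
opening: 0.136
grasp_force: 24.5
```

Call:
{"api": "play_rows", "payload": {"rows": [{"dp": [-0.22, 0, -0.3], "turn": [0, 0, 0], "fingers": 1}, {"dp": [-0.15, 0, -0.2], "turn": [0, 0, 0], "fingers": 1}, {"dp": [-0.08, 0, -0.1], "turn": [0, 0, 0], "fingers": 1}]}}

```text
clock: 5.72
eef_pos: [526.1, 148.8, 251.1]
tcp_rot: [3.14, 0.644, 3.027]
contact_force: [0.1, -0.0, -2.3]
opening: 0.134
grasp_force: 24.6
```

Run:
```python
from h import *
from rig import r
p,q=now();s=r.sense();print(p,s["qpos"].round(2),s["contact_force"],s["grasp_force"])
d=np.array([424,-338,0]);T=R.from_euler('z',-75,degrees=True);u=T.apply([1,0,0]);p1,q1=tcp_for(d-25*u+[0,0,150],T)
w=[1,2,3,4,4,4,4,4,4,4,4,4,4,4,4,4,4,4,4,4,3,2,1]
print(len(w));plan(p,q,p1,q1,len(w),w)
```

```text
[526.14270321 148.8103436  251.05661656] [ 0.49 -0.    2.2  -0.76  0.51 -0.38] [ 0.12060246 -0.01308137 -2.27233515] 24.559019207954407
23
[0.03, -0.13, -0.0] [0.09, 0.0, 0.11]
[0.06, -0.25, -0.0] [0.17, 0.0, 0.23]
[0.08, -0.38, 0.0] [0.26, 0.0, 0.34]
[0.08, -0.51, 0.02] [0.34, 0.0, 0.46]
[0.06, -0.52, 0.04] [0.34, 0.0, 0.46]
[0.04, -0.52, 0.06] [0.34, 0.0, 0.46]
[0.01, -0.52, 0.07] [0.34, 0.0, 0.46]
[-0.01, -0.51, 0.09] [0.34, 0.0, 0.46]
[-0.04, -0.51, 0.11] [0.34, 0.0, 0.46]
[-0.06, -0.5, 0.13] [0.34, 0.0, 0.46]
[-0.09, -0.49, 0.15] [0.34, 0.0, 0.46]
[-0.11, -0.48, 0.16] [0.34, 0.0, 0.46]
[-0.13, -0.47, 0.18] [0.34, 0.0, 0.46]
[-0.15, -0.46, 0.2] [0.34, 0.0, 0.46]
[-0.18, -0.44, 0.21] [0.34, 0.0, 0.46]
[-0.2, -0.42, 0.23] [0.34, 0.0, 0.46]
[-0.22, -0.41, 0.24] [0.34, 0.0, 0.46]
[-0.24, -0.39, 0.26] [0.34, 0.0, 0.46]
[-0.25, -0.36, 0.27] [0.34, 0.0, 0.46]
[-0.27, -0.34, 0.29] [0.34, 0.0, 0.46]
[-0.21, -0.24, 0.22] [0.26, 0.0, 0.34]
[-0.15, -0.15, 0.15] [0.17, 0.0, 0.23]
[-0.08, -0.07, 0.08] [0.09, 0.0, 0.11]
```

Call:
{"api": "play_rows", "payload": {"rows": [{"dp": [0.03, -0.13, 0], "turn": [0.09, 0, 0.11], "fingers": 1}, {"dp": [0.06, -0.25, 0], "turn": [0.17, 0, 0.23], "fingers": 1}, {"dp": [0.08, -0.38, 0], "turn": [0.26, 0, 0.34], "fingers": 1}, {"dp": [0.08, -0.51, 0.02], "turn": [0.34, 0, 0.46], "fingers": 1}, {"dp": [0.06, -0.52, 0.04], "turn": [0.34, 0, 0.46], "fingers": 1}]}}

```text
clock: 6.13
eef_pos: [502.7, 78.6, 238.8]
tcp_rot: [-3.14, 0.642, 2.816]
contact_force: [0.4, 0.4, -2.2]
opening: 0.134
grasp_force: 24.6
```

Call:
{"api": "play_rows", "payload": {"rows": [{"dp": [0.04, -0.52, 0.06], "turn": [0.34, 0, 0.46], "fingers": 1}, {"dp": [0.01, -0.52, 0.07], "turn": [0.34, 0, 0.46], "fingers": 1}, {"dp": [-0.01, -0.51, 0.09], "turn": [0.34, 0, 0.46], "fingers": 1}, {"dp": [-0.04, -0.51, 0.11], "turn": [0.34, 0, 0.46], "fingers": 1}, {"dp": [-0.06, -0.5, 0.13], "turn": [0.34, 0, 0.46], "fingers": 1}]}}

```text
clock: 6.55
eef_pos: [470.3, -20.0, 225.5]
tcp_rot: [3.14, 0.642, 2.515]
contact_force: [0.1, -0.4, -2.9]
opening: 0.135
grasp_force: 24.6
```

Call:
{"api": "play_rows", "payload": {"rows": [{"dp": [-0.09, -0.49, 0.15], "turn": [0.34, 0, 0.46], "fingers": 1}, {"dp": [-0.11, -0.48, 0.16], "turn": [0.34, 0, 0.46], "fingers": 1}, {"dp": [-0.13, -0.47, 0.18], "turn": [0.34, 0, 0.46], "fingers": 1}, {"dp": [-0.15, -0.46, 0.2], "turn": [0.34, 0, 0.46], "fingers": 1}, {"dp": [-0.18, -0.44, 0.21], "turn": [0.34, 0, 0.46], "fingers": 1}]}}

```text
clock: 6.97
eef_pos: [438.4, -118.0, 212.3]
tcp_rot: [3.138, 0.641, 2.215]
contact_force: [0.7, 0.6, -1.6]
opening: 0.137
grasp_force: 24.6
```

Call:
{"api": "play_rows", "payload": {"rows": [{"dp": [-0.2, -0.42, 0.23], "turn": [0.34, 0, 0.46], "fingers": 1}, {"dp": [-0.22, -0.41, 0.24], "turn": [0.34, 0, 0.46], "fingers": 1}, {"dp": [-0.24, -0.39, 0.26], "turn": [0.34, 0, 0.46], "fingers": 1}, {"dp": [-0.25, -0.36, 0.27], "turn": [0.34, 0, 0.46], "fingers": 1}, {"dp": [-0.27, -0.34, 0.29], "turn": [0.34, 0, 0.46], "fingers": 1}]}}

```text
clock: 7.38
eef_pos: [406.8, -216.2, 199.0]
tcp_rot: [3.136, 0.64, 1.914]
contact_force: [0.2, 0.2, -3.2]
opening: 0.139
grasp_force: 24.6
```

Call:
{"api": "play_rows", "payload": {"rows": [{"dp": [-0.21, -0.24, 0.22], "turn": [0.26, 0, 0.34], "fingers": 1}, {"dp": [-0.15, -0.15, 0.15], "turn": [0.17, 0, 0.23], "fingers": 1}, {"dp": [-0.08, -0.07, 0.08], "turn": [0.09, 0, 0.11], "fingers": 1}, {"dp": [0, 0, 0], "turn": [0, 0, 0], "fingers": 1}]}}

```text
clock: 7.72
eef_pos: [397.9, -245.2, 195.3]
tcp_rot: [3.138, 0.64, 1.827]
contact_force: [-0.5, 0.2, -2.7]
opening: 0.137
grasp_force: 24.6
```

Run:
```python
from h import *
from rig import r
f=r.grab_frame("top");g=r.grab_frame("scene");pickle.dump((f,g),open("f2.pkl","wb"))
cv2.imwrite("pics/d2.png",np.hstack([cv2.resize(f["pixels"][130:290,260:420,::-1],(400,400)),cv2.resize(g["pixels"][120:260,120:260,::-1],(400,400))]))
p,q=now();s=r.sense();print(p,s["clock"],s["contact_force"],s["grasp_force"])
L,T=lip(p,q);print("lip",L,T.as_euler('ZYX',degrees=True))
```

```text
[ 398.27426771 -244.39296284  195.64986646] 7.8167 [-0.10879791 -0.76561535 -1.81429986] 24.580833613872528
lip [ 416.8807414  -313.42296307  147.67709426] [-75.05581269   0.14972656   0.2108307 ]
```

View pics/d2.png

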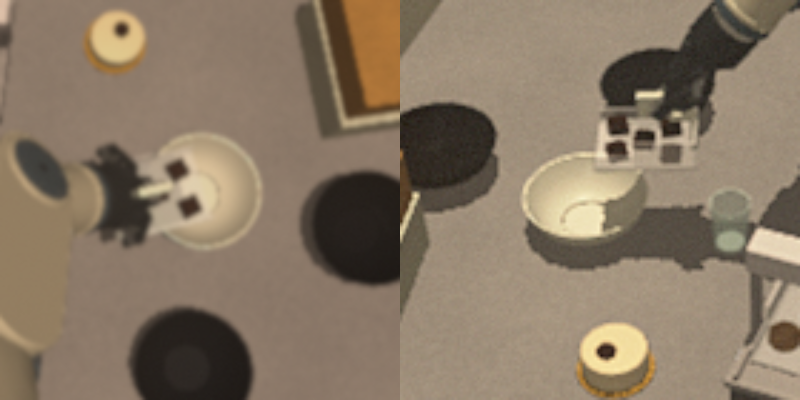

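The tub is level and still holds all five chocolates, with its lip over the dish's near half. I'll check the lip by projecting it into both views before tipping.

Run:
```python
from h import *
f,g=pickle.load(open("f2.pkl","rb"))
p,q=now();L,T=lip(p,q)
for n,o in(("lip",[0,0,0]),("lip+50",[0,50,0]),("lip-50",[0,-50,0])):
    P=L+T.apply(o);a=proj(f,P);b=proj(g,P);print(n,P.round(),"top crop",((a-[260,130])*2.5).round(),"scene crop",(400+(b[0]-120)*400/140).round(),((b[1]-120)*400/140).round())
for nm,c in(("424,-338",(424,-338)),):
    for dx,dy in((85,0),(-85,0),(0,85),(0,-85)):
        P=[c[0]+dx,c[1]+dy,55];a=proj(f,P);b=proj(g,P);print(dx,dy,((a-[260,130])*2.5).round(),(400+(b[0]-120)*400/140).round(),((b[1]-120)*400/140).round())
from sim import *
from rig import r
qq=r.sense()["qpos"];u=R.from_euler('z',-75,degrees=True).apply([1,0,0]);d=np.array([424,-338,0]);W=[]
for pit,z,b,n in((15,120,-25,5),(30,95,-25,5),(50,85,-25,6),(70,85,-25,6)):
    p2,Q2=tcp_for(d+b*u+[0,0,z],R.from_euler('ZY',[-75,pit],degrees=True));print(pit);plan(p,q,p2,Q2,n);qq=path(p,q,p2,Q2,n,qq);p,q=p2,Q2
```

```text
lip [ 417. -313.  148.] top crop [198. 183.] scene crop 601.0 143.0
lip+50 [ 465. -301.  148.] top crop [188. 148.] scene crop 599.0 169.0
lip-50 [ 369. -326.  147.] top crop [209. 219.] scene crop 604.0 119.0
85 0 [200. 131.] 566.0 240.0
-85 0 [204. 246.] 608.0 156.0
0 85 [143. 188.] 648.0 207.0
0 -85 [260. 188.] 528.0 186.0
15Traceback (most recent call last):
  File "<stdin>", line 13, in <module>
  File "h.py", line 16, in plan
    rv=(R0.inv()*R1).as_rotvec(); w=np.ones(n)/n if w is None else np.array(w)/sum(w)
        ^^^^^^
AttributeError: 'tuple' object has no attribute 'inv'
```

Run:
```python
from sim import *
from rig import r
p,q=now();qq=r.sense()["qpos"];u=R.from_euler('z',-75,degrees=True).apply([1,0,0]);d=np.array([423,-340,0]);W=[]
for pit,z,n in((15,118,5),(30,92,5),(50,84,5),(70,84,5)):
    p2,Q2=tcp_for(d-25*u+[0,0,z],R.from_euler('ZY',[-75,pit],degrees=True));print(pit);plan(p,q,p2,Q2,n);qq=path(p,q,p2,Q2,n,qq);p,q=p2,Q2
```

```text
15
[-0.03, -0.0, 0.1] [0.01, 0.5, -0.01]
[-0.03, -0.0, 0.1] [0.01, 0.5, -0.01]
[-0.04, -0.0, 0.1] [0.01, 0.5, -0.01]
[-0.04, -0.0, 0.1] [0.01, 0.5, -0.01]
[-0.05, -0.0, 0.09] [0.01, 0.5, -0.01]
end [-0.36  0.09  2.17 -0.48  0.71 -0.28] err 0.0 maxspd [0.55 0.13 0.3  1.13 0.28 1.43]
30
[-0.06, -0.0, 0.1] [0.0, 0.5, -0.0]
[-0.07, -0.0, 0.09] [0.0, 0.5, -0.0]
[-0.07, -0.0, 0.09] [0.0, 0.5, -0.0]
[-0.08, -0.0, 0.09] [0.0, 0.5, -0.0]
[-0.08, -0.0, 0.08] [0.0, 0.5, -0.0]
end [-0.54  0.18  2.03 -0.11  0.84 -0.74] err 0.0 maxspd [0.49 0.28 0.35 1.06 0.43 1.3 ]
50
[-0.14, 0.0, 0.02] [0.0, 0.67, -0.0]
[-0.14, 0.0, 0.01] [0.0, 0.67, -0.0]
[-0.14, 0.0, -0.0] [0.0, 0.67, -0.0]
[-0.14, 0.0, -0.01] [0.0, 0.67, -0.0]
[-0.14, 0.0, -0.02] [0.0, 0.67, -0.0]
end [-0.72  0.36  1.8   0.14  1.18 -1.05] err 0.0 maxspd [0.5  0.48 0.57 0.83 0.85 1.04]
70
[-0.15, -0.0, -0.02] [-0.0, 0.67, -0.0]
[-0.15, -0.0, -0.03] [-0.0, 0.67, -0.0]
[-0.14, -0.0, -0.04] [-0.0, 0.67, -0.0]
[-0.14, -0.0, -0.05] [-0.0, 0.67, -0.0]
[-0.13, -0.0, -0.06] [-0.0, 0.67, -0.0]
end [-0.83  0.58  1.56  0.25  1.53 -1.17] err 0.0 maxspd [0.32 0.55 0.59 0.35 0.85 0.42]
```

Call:
{"api": "play_rows", "payload": {"rows": [{"dp": [-0.03, 0, 0.1], "turn": [0.01, 0.5, -0.01], "fingers": 1}, {"dp": [-0.03, 0, 0.1], "turn": [0.01, 0.5, -0.01], "fingers": 1}, {"dp": [-0.04, 0, 0.1], "turn": [0.01, 0.5, -0.01], "fingers": 1}, {"dp": [-0.04, 0, 0.1], "turn": [0.01, 0.5, -0.01], "fingers": 1}, {"dp": [-0.05, 0, 0.09], "turn": [0.01, 0.5, -0.01], "fingers": 1}]}}

```text
clock: 8.23
eef_pos: [403.1, -260.0, 183.1]
tcp_rot: [-3.139, 0.376, 1.836]
contact_force: [-1.1, 0.8, -2.7]
opening: 0.137
grasp_force: 24.6
```

Call:
{"api": "play_rows", "payload": {"rows": [{"dp": [-0.06, 0, 0.1], "turn": [0, 0.5, 0], "fingers": 1}, {"dp": [-0.07, 0, 0.09], "turn": [0, 0.5, 0], "fingers": 1}, {"dp": [-0.07, 0, 0.09], "turn": [0, 0.5, 0], "fingers": 1}, {"dp": [-0.08, 0, 0.09], "turn": [0, 0.5, 0], "fingers": 1}, {"dp": [-0.08, 0, 0.08], "turn": [0, 0.5, 0], "fingers": 1}]}}

```text
clock: 8.65
eef_pos: [407.8, -278.4, 169.6]
tcp_rot: [-3.139, 0.114, 1.835]
contact_force: [0.2, -0.9, -2.3]
opening: 0.139
grasp_force: 24.6
```

Call:
{"api": "play_rows", "payload": {"rows": [{"dp": [-0.14, 0, 0.02], "turn": [0, 0.67, 0], "fingers": 1}, {"dp": [-0.14, 0, 0.01], "turn": [0, 0.67, 0], "fingers": 1}, {"dp": [-0.14, 0, 0], "turn": [0, 0.67, 0], "fingers": 1}, {"dp": [-0.14, 0, -0.01], "turn": [0, 0.67, 0], "fingers": 1}, {"dp": [-0.14, 0, -0.02], "turn": [0, 0.67, 0], "fingers": 1}]}}

```text
clock: 9.07
eef_pos: [415.3, -305.9, 169.2]
tcp_rot: [-3.139, -0.237, 1.834]
contact_force: [-0.5, 0.6, -1.4]
opening: 0.137
grasp_force: 24.6
```

Call:
{"api": "play_rows", "payload": {"rows": [{"dp": [-0.15, 0, -0.02], "turn": [0, 0.67, 0], "fingers": 1}, {"dp": [-0.15, 0, -0.03], "turn": [0, 0.67, 0], "fingers": 1}, {"dp": [-0.14, 0, -0.04], "turn": [0, 0.67, 0], "fingers": 1}, {"dp": [-0.14, 0, -0.05], "turn": [0, 0.67, 0], "fingers": 1}, {"dp": [-0.13, 0, -0.06], "turn": [0, 0.67, 0], "fingers": 1}]}}

```text
clock: 9.48
eef_pos: [423.0, -334.7, 166.0]
tcp_rot: [-3.138, -0.587, 1.833]
contact_force: [-0.6, 0.5, -1.9]
opening: 0.136
grasp_force: 24.7
```

Call:
{"api": "play_rows", "payload": {"rows": [{"dp": [0, 0, 0], "turn": [0, 0, 0], "fingers": 1}, {"dp": [0, 0, 0], "turn": [0, 0, 0], "fingers": 1}, {"dp": [0, 0, 0], "turn": [0, 0, 0], "fingers": 1}, {"dp": [0, 0, 0], "turn": [0, 0, 0], "fingers": 1}, {"dp": [0, 0, 0], "turn": [0, 0, 0], "fingers": 1}]}}

```text
clock: 9.9
eef_pos: [422.5, -333.8, 166.6]
tcp_rot: [-3.138, -0.583, 1.832]
contact_force: [0.1, -0.4, -1.2]
opening: 0.143
grasp_force: 24.7
```

Run:
```python
from h import *
from rig import r
f=r.grab_frame("top");g=r.grab_frame("scene")
cv2.imwrite("pics/d3.png",np.hstack([cv2.resize(f["pixels"][130:290,260:420,::-1],(400,400)),cv2.resize(g["pixels"][120:260,120:260,::-1],(400,400))]))
p,q=now();s=r.sense();print(p,s["clock"],s["contact_force"],s["grasp_force"])
L,T=lip(p,q);print("lip",L,T.as_euler('ZYX',degrees=True))
```

```text
[ 422.46678734 -334.05111057  166.47676883] 10.0 [-0.67788668  0.5866935  -2.15268375] 24.707104861736298
lip [ 416.82654633 -314.04952254   82.92527079] [-75.40180918  70.25351258  -0.49996934]
```

View pics/d3.png

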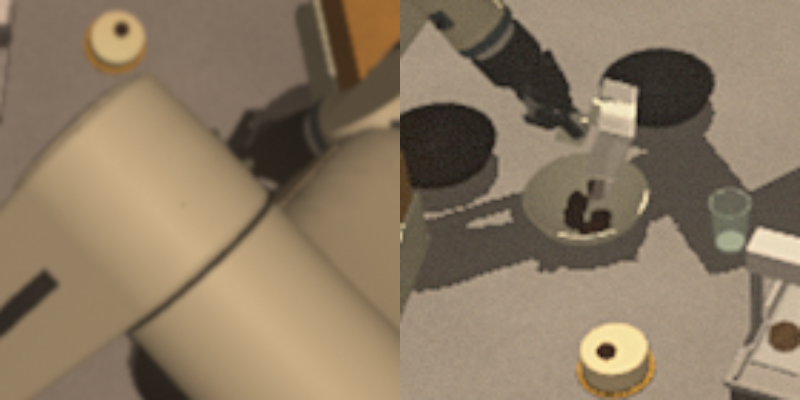

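Most of the chocolates are in the dish at scene crop (590,210), and a dark patch at (597,190) may be at the lip. I've now viewed 11 pictures, one over the limit of 10, so I'll check by numbers only from here. I'll raise the tub a little, still tipped, and count dark pixels.

Call:
{"api": "play_rows", "payload": {"rows": [{"dp": [0.1, 0, -0.16], "turn": [0, 0, 0], "fingers": 1}, {"dp": [0.1, 0, -0.16], "turn": [0, 0, 0], "fingers": 1}, {"dp": [0, 0, 0], "turn": [0, 0, 0], "fingers": 1}, {"dp": [0, 0, 0], "turn": [0, 0, 0], "fingers": 1}]}}

```text
clock: 10.33
eef_pos: [422.8, -335.3, 181.7]
tcp_rot: [-3.139, -0.584, 1.831]
contact_force: [0.1, 0.7, -1.7]
opening: 0.135
grasp_force: 24.7
```

Run:
```python
from h import *
from rig import r
g=r.grab_frame("scene");p,q=now();L,T=lip(p,q);print("lip",L.round(1),T.as_euler('ZYX',degrees=True).round(1))
im=g["pixels"].astype(int)
for n,o in(("lip+",[0,50,0]),("lip-",[0,-50,0]),("rear+",[-130,50,0]),("rear-",[-130,-50,0])): print(n,proj(g,L+T.apply(o)).round(1))
m=(im.sum(2)<170).astype(np.uint8);print("region (x from 160,y 145..215) brightness/10:")
for v in range(168,206): print(v,''.join('#' if im[v,u].sum()<130 else '+' if im[v,u].sum()<220 else '.' for u in range(160,212)))
```

```text
lip [ 417.  -315.    97.7] [-75.4  70.3  -0.5]
lip+ [190.2 189.2]
lip- [191.8 171.6]
rear+ [200.  163.7]
rear- [201.3 146.3]
region (x from 160,y 145..215) brightness/10:
168 ...........................................+........
169 ....................................................
170 ........................................++++........
171 ............................................+++..+..
172 ...............................................+....
173 .................................................+..
174 .............................................+......
175 ...........................................++.....++
176 .........................................+++.+......
177 ...........................................+.+...+..
178 .............................................+.+..+.
179 .............................................+......
180 ..................................................+.
181 ..............................................+.....
182 ..............................................+..+++
183 ...............................................++...
184 .............
[... 536 characters left out ...]
..........+...+.
194 +.+...............######+..+#####+...........++++.++
195 ++.+..............##+###...######+...........+...+.+
196 ++.+..............######...##+###+..........+..+++..
197 +..+..............##+#+#..++#+#+#..........+.++.....
198 +...+.............+#########++#+#+.........+..+.....
199 ...+...............++#####++#+###+...........+......
200 .+...+.+..............+########..........+...+......
201 +......+...............###+.............+...++......
202 ............................................++......
203 ........+............................+......+.......
204 ............++.......................+......+.......
205 .....+.....+..............................++........
```

The tub shows no dark pixels, and every dark blob is inside the dish. Now I plan the return.

Run:
```python
from sim import *
from rig import r
f=r.grab_frame("wrist")
p,q=now();qq=r.sense()["qpos"];T=R.from_euler('z',-75,degrees=True);u=T.apply([1,0,0]);d=np.array([423,-340,0])
p1=p+[0,0,50];print("up");plan(p,q,p1,q,3);qq=path(p,q,p1,q,3,qq)
p2,Q2=tcp_for(d-35*u+[0,0,165],T);print("level");plan(p1,q,p2,Q2,14);qq=path(p1,q,p2,Q2,14,qq)
p3=np.array([524,148.7,251]);Q3=R.from_euler('xyz',[3.1413,.6421,3.0286]);print("back");plan(p2,Q2,p3,Q3,20);qq=path(p2,Q2,p3,Q3,20,qq)
```

```text
up
[0.23, -0.0, -0.35] [0.0, 0.0, 0.0]
[0.23, -0.0, -0.35] [0.0, 0.0, 0.0]
[0.23, -0.0, -0.35] [0.0, 0.0, 0.0]
end [-0.83  0.52  1.51  0.26  1.64 -1.14] err 0.0 maxspd [0.04 0.23 0.15 0.02 0.34 0.11]
level
[0.13, -0.0, 0.13] [-0.0, -0.84, 0.0]
[0.14, -0.0, 0.12] [-0.0, -0.84, 0.0]
[0.15, -0.0, 0.1] [-0.0, -0.84, 0.0]
[0.16, -0.0, 0.09] [-0.0, -0.84, 0.0]
[0.17, -0.0, 0.07] [-0.0, -0.84, 0.0]
[0.17, -0.0, 0.06] [-0.0, -0.84, 0.0]
[0.18, -0.0, 0.04] [-0.0, -0.84, 0.0]
[0.18, -0.0, 0.03] [-0.0, -0.84, 0.0]
[0.18, -0.0, 0.01] [-0.0, -0.84, 0.0]
[0.18, -0.0, -0.0] [-0.0, -0.84, 0.0]
[0.18, -0.0, -0.02] [-0.0, -0.84, 0.0]
[0.18, -0.0, -0.04] [-0.0, -0.84, 0.0]
[0.18, -0.0, -0.05] [-0.0, -0.84, 0.0]
[0.17, -0.0, -0.07] [-0.0, -0.84, 0.0]
end [-0.12  0.03  2.28 -0.9   0.79  0.26] err 0.0 maxspd [0.99 0.68 0.72 1.88 1.05 2.44]
back
[0.31, 0.28, -0.29] [-0.34, 0.0, -0.46]
[0.3, 0.3, -0.28] [-0.34, 0.0, -0.46]
[0.28, 0.33, -0.27] [-0.34, 0.0, -0.46]
[0.27, 0.35, -0.26] [-0.34, 0.0, -0.46]
[0.25, 0.37, -0.25] [-0.34, 0.0, -0.46]
[0.23, 0.39, -0.23] [-0.34, 0.0, -0.46]
[0.21, 0.41, -0.22] [-0.34, 0.0, -0.46]
[0.19, 0.43, -0.2] [-0.34, 0.0, -0.46]
[0.17, 0.44, -0.19] [-0.34, 0.0, -0.46]
[0.15, 0.46, -0.17] [-0.34, 0.0, -0.46]
[0.13, 0.47, -0.15] [-0.34, 0.0, -0.46]
[0.1, 0.48, -0.14] [-0.34, 0.0, -0.46]
[0.08, 0.49, -0.12] [-0.34, 0.0, -0.46]
[0.06, 0.5, -0.1] [-0.34, 0.0, -0.46]
[0.03, 0.5, -0.08] [-0.34, 0.0, -0.46]
[0.01, 0.51, -0.07] [-0.34, 0.0, -0.46]
[-0.02, 0.51, -0.05] [-0.34, 0.0, -0.46]
[-0.04, 0.51, -0.03] [-0.34, 0.0, -0.46]
[-0.06, 0.51, -0.01] [-0.34, 0.0, -0.46]
[-0.09, 0.5, 0.01] [-0.34, 0.0, -0.46]
end [ 0.49 -0.    2.2  -0.76  0.52 -0.38] err 0.0 maxspd [0.53 0.18 0.18 0.31 0.28 0.75]
```

Call:
{"api": "play_rows", "payload": {"rows": [{"dp": [0.23, 0, -0.35], "turn": [0, 0, 0], "fingers": 1}, {"dp": [0.23, 0, -0.35], "turn": [0, 0, 0], "fingers": 1}, {"dp": [0.23, 0, -0.35], "turn": [0, 0, 0], "fingers": 1}, {"dp": [0.13, 0, 0.13], "turn": [0, -0.84, 0], "fingers": 1}, {"dp": [0.14, 0, 0.12], "turn": [0, -0.84, 0], "fingers": 1}]}}

```text
clock: 10.85
eef_pos: [419.3, -322.4, 227.9]
tcp_rot: [-3.139, -0.406, 1.831]
contact_force: [0.7, 0.5, -2.0]
opening: 0.139
grasp_force: 24.7
```

Call:
{"api": "play_rows", "payload": {"rows": [{"dp": [0.15, 0, 0.1], "turn": [0, -0.84, 0], "fingers": 1}, {"dp": [0.16, 0, 0.09], "turn": [0, -0.84, 0], "fingers": 1}, {"dp": [0.17, 0, 0.07], "turn": [0, -0.84, 0], "fingers": 1}, {"dp": [0.17, 0, 0.06], "turn": [0, -0.84, 0], "fingers": 1}, {"dp": [0.18, 0, 0.04], "turn": [0, -0.84, 0], "fingers": 1}]}}

```text
clock: 11.27
eef_pos: [409.4, -286.1, 221.9]
tcp_rot: [-3.139, 0.034, 1.833]
contact_force: [0.2, 0.2, -1.1]
opening: 0.138
grasp_force: 24.7
```

Call:
{"api": "play_rows", "payload": {"rows": [{"dp": [0.18, 0, 0.03], "turn": [0, -0.84, 0], "fingers": 1}, {"dp": [0.18, 0, 0.01], "turn": [0, -0.84, 0], "fingers": 1}, {"dp": [0.18, 0, 0], "turn": [0, -0.84, 0], "fingers": 1}, {"dp": [0.18, 0, -0.02], "turn": [0, -0.84, 0], "fingers": 1}, {"dp": [0.18, 0, -0.04], "turn": [0, -0.84, 0], "fingers": 1}]}}

```text
clock: 11.68
eef_pos: [400.1, -251.6, 215.4]
tcp_rot: [-3.14, 0.472, 1.834]
contact_force: [-0.4, -0.3, -2.9]
opening: 0.134
grasp_force: 24.7
```

Call:
{"api": "play_rows", "payload": {"rows": [{"dp": [0.09, 0, -0.03], "turn": [0, -0.42, 0], "fingers": 1}, {"dp": [0.09, 0, -0.03], "turn": [0, -0.42, 0], "fingers": 1}, {"dp": [0.09, 0, -0.03], "turn": [0, -0.42, 0], "fingers": 1}, {"dp": [0.09, 0, -0.03], "turn": [0, -0.42, 0], "fingers": 1}, {"dp": [0, 0, 0], "turn": [0, 0, 0], "fingers": 1}]}}

```text
clock: 12.1
eef_pos: [395.1, -236.7, 210.6]
tcp_rot: [-3.134, 0.644, 1.838]
contact_force: [0.2, 0.2, -2.1]
opening: 0.133
grasp_force: 24.7
```

Run:
```python
from sim import *
from rig import r
p,q=now();s=r.sense();qq=s["qpos"];L,T=lip(p,q);print(p,"lip",L.round(1),T.as_euler('ZYX',degrees=True).round(1),s["contact_force"].round(1))
p3=np.array([524,148.7,251]);Q3=R.from_euler('xyz',[3.1413,.6421,3.0286]);w=[1,2]+[3]*17+[2,1];plan(p,q,p3,Q3,len(w),w)
f=r.grab_frame("scene");g=r.grab_frame("top")
for n,i,c in(("s",f,(187,192)),("t",g,(341,206))):
    im=i["pixels"].astype(int);x,y=c
    for v in range(y-22,y+20): print(v,''.join('#' if im[v,u].sum()<150 else '+' if im[v,u].sum()<250 else '.' for u in range(x-28,x+28)))
```

```text
[ 395.0891506  -236.71943239  210.62470332] lip [ 413.5 -306.   163. ] [-74.9  -0.1  -0.3] [ 0.2  0.2 -2.1]
[0.11, 0.1, -0.1] [-0.12, -0.0, -0.16]
[0.21, 0.2, -0.21] [-0.24, -0.0, -0.32]
[0.31, 0.32, -0.3] [-0.36, -0.0, -0.48]
[0.29, 0.35, -0.29] [-0.36, -0.0, -0.48]
[0.27, 0.37, -0.27] [-0.36, -0.0, -0.48]
[0.25, 0.4, -0.26] [-0.36, -0.0, -0.48]
[0.23, 0.42, -0.24] [-0.36, -0.0, -0.48]
[0.21, 0.44, -0.23] [-0.36, -0.0, -0.48]
[0.19, 0.46, -0.21] [-0.36, -0.0, -0.48]
[0.17, 0.47, -0.19] [-0.36, -0.0, -0.48]
[0.14, 0.49, -0.17] [-0.36, -0.0, -0.48]
[0.12, 0.5, -0.16] [-0.36, -0.0, -0.48]
[0.09, 0.51, -0.14] [-0.36, -0.0, -0.48]
[0.07, 0.52, -0.12] [-0.36, -0.0, -0.48]
[0.04, 0.53, -0.1] [-0.36, -0.0, -0.48]
[0.01, 0.53, -0.08] [-0.36, -0.0, -0.48]
[-0.01, 0.53, -0.06] [-0.36, -0.0, -0.48]
[-0.04, 0.53, -0.04] [-0.36, -0.0, -0.48]
[-0.07, 0.53, -0.02] [-0.36, -0.0, -0.48]
[-0.06, 0.35, 0.0] [-0.24, -0.0, -0.32]
[-0.04, 0.18, 0.01] [-0.12, -0.0, -0.16]
170 ........................................................
171 ........................................................
172 ..........
[... 4287 characters left out ...]
.............................
215 ####+...................................................
216 ####+...................................................
217 ####+...................................................
218 ####+...................................................
219 ####+.....................++++..........................
220 ###+....................++###+..........................
221 +##+....................+++++...........................
222 +#+......................+..............................
223 ##+.....................................................
224 ##+.....................................................
225 #++.....................................................
```

Call:
{"api": "play_rows", "payload": {"rows": [{"dp": [0.11, 0.1, -0.1], "turn": [-0.12, 0, -0.16], "fingers": 1}, {"dp": [0.21, 0.2, -0.21], "turn": [-0.24, 0, -0.32], "fingers": 1}, {"dp": [0.31, 0.32, -0.3], "turn": [-0.36, 0, -0.48], "fingers": 1}, {"dp": [0.29, 0.35, -0.29], "turn": [-0.36, 0, -0.48], "fingers": 1}, {"dp": [0.27, 0.37, -0.27], "turn": [-0.36, 0, -0.48], "fingers": 1}]}}

```text
clock: 12.62
eef_pos: [424.0, -156.2, 221.1]
tcp_rot: [-3.138, 0.642, 2.089]
contact_force: [0.3, 0.1, -0.7]
opening: 0.137
grasp_force: 24.8
```

Call:
{"api": "play_rows", "payload": {"rows": [{"dp": [0.25, 0.4, -0.26], "turn": [-0.36, 0, -0.48], "fingers": 1}, {"dp": [0.23, 0.42, -0.24], "turn": [-0.36, 0, -0.48], "fingers": 1}, {"dp": [0.21, 0.44, -0.23], "turn": [-0.36, 0, -0.48], "fingers": 1}, {"dp": [0.09, 0.23, -0.1], "turn": [-0.18, 0, -0.24], "fingers": 1}, {"dp": [0, 0, 0], "turn": [0, 0, 0], "fingers": 1}]}}

```text
clock: 13.03
eef_pos: [448.7, -85.1, 228.9]
tcp_rot: [-3.139, 0.642, 2.308]
contact_force: [0.1, 0.1, -0.9]
opening: 0.142
grasp_force: 24.8
```

Run:
```python
from sim import *
from rig import r
p,q=now();s=r.sense();L,T=lip(p,q);print(p,"lip",L.round(1),T.as_euler('ZYX',degrees=True).round(1),s["contact_force"].round(1))
p3=np.array([524,148.7,251]);Q3=R.from_euler('xyz',[3.1413,.6421,3.0286]);w=[1,2]+[3]*10+[2,1];plan(p,q,p3,Q3,len(w),w)
f=r.grab_frame("scene");g=r.grab_frame("top")
for i in(f,g): print(proj(i,L).round(),proj(i,L+T.apply([-130,0,0])).round())
im=f["pixels"].astype(int)
for v in range(178,204): print(v,''.join('#' if im[v,u].sum()<150 else '+' if im[v,u].sum()<250 else '.' for u in range(165,206)))
im=g["pixels"].astype(int)
for v in range(186,226): print(v,''.join('#' if im[v,u].sum()<200 else '+' if im[v,u].sum()<300 else '.' for u in range(318,365)))
```

```text
[448.72520191 -85.0782704  228.94420586] lip [ 496.7 -138.2  181.2] [-47.8  -0.   -0.1] [ 0.1  0.1 -0.9]
[0.06, 0.15, -0.06] [-0.12, -0.0, -0.15]
[0.11, 0.3, -0.12] [-0.23, -0.0, -0.31]
[0.16, 0.46, -0.17] [-0.35, -0.0, -0.46]
[0.13, 0.47, -0.16] [-0.35, -0.0, -0.46]
[0.11, 0.48, -0.14] [-0.35, -0.0, -0.46]
[0.09, 0.49, -0.12] [-0.35, -0.0, -0.46]
[0.06, 0.5, -0.1] [-0.35, -0.0, -0.46]
[0.04, 0.5, -0.09] [-0.35, -0.0, -0.46]
[0.01, 0.51, -0.07] [-0.35, -0.0, -0.46]
[-0.01, 0.51, -0.05] [-0.35, -0.0, -0.46]
[-0.04, 0.51, -0.03] [-0.35, -0.0, -0.46]
[-0.06, 0.51, -0.01] [-0.35, -0.0, -0.46]
[-0.06, 0.34, 0.0] [-0.23, -0.0, -0.31]
[-0.03, 0.17, 0.01] [-0.12, -0.0, -0.15]
[230. 185.] [263. 174.]
[288. 178.] [259. 204.]
178 .........................................
179 .........................................
180 .........................................
181 .........................................
182 .........................................
183 ......................+.+++..............
184 .....................##++##..............
185 .....................+##+##..............
186 ...
[... 2200 characters left out ...]
######+.................
213 .......................#####++.................
214 +......................##++....................
215 +.....................+#+......................
216 ...................+++##.......................
217 ..................######+......................
218 ..................######+......................
219 ..................+######+.....................
220 ...................######+.....................
221 ...................+###++......................
222 ....................++.........................
223 ...............................................
224 ...............................................
225 ...............................................
```

All five chocolates show in the dish in the top view, and the tub weighs as empty. Next it goes back to the rack.

Call:
{"api": "play_rows", "payload": {"rows": [{"dp": [0.06, 0.15, -0.06], "turn": [-0.12, 0, -0.15], "fingers": 1}, {"dp": [0.11, 0.3, -0.12], "turn": [-0.23, 0, -0.31], "fingers": 1}, {"dp": [0.16, 0.46, -0.17], "turn": [-0.35, 0, -0.46], "fingers": 1}, {"dp": [0.13, 0.47, -0.16], "turn": [-0.35, 0, -0.46], "fingers": 1}, {"dp": [0.11, 0.48, -0.14], "turn": [-0.35, 0, -0.46], "fingers": 1}]}}

```text
clock: 13.55
eef_pos: [473.6, -7.2, 235.2]
tcp_rot: [-3.14, 0.641, 2.551]
contact_force: [0.6, 0.2, -1.2]
opening: 0.137
grasp_force: 24.8
```

Call:
{"api": "play_rows", "payload": {"rows": [{"dp": [0.09, 0.49, -0.12], "turn": [-0.35, 0, -0.46], "fingers": 1}, {"dp": [0.06, 0.5, -0.1], "turn": [-0.35, 0, -0.46], "fingers": 1}, {"dp": [0.04, 0.5, -0.09], "turn": [-0.35, 0, -0.46], "fingers": 1}, {"dp": [0.01, 0.51, -0.07], "turn": [-0.35, 0, -0.46], "fingers": 1}, {"dp": [-0.01, 0.51, -0.05], "turn": [-0.35, 0, -0.46], "fingers": 1}]}}

```text
clock: 13.97
eef_pos: [504.9, 90.2, 244.5]
tcp_rot: [3.14, 0.642, 2.852]
contact_force: [0.7, 0.1, -2.8]
opening: 0.139
grasp_force: 24.7
```

Call:
{"api": "play_rows", "payload": {"rows": [{"dp": [-0.04, 0.51, -0.03], "turn": [-0.35, 0, -0.46], "fingers": 1}, {"dp": [-0.06, 0.51, -0.01], "turn": [-0.35, 0, -0.46], "fingers": 1}, {"dp": [-0.06, 0.34, 0], "turn": [-0.23, 0, -0.31], "fingers": 1}, {"dp": [-0.03, 0.17, 0.01], "turn": [-0.12, 0, -0.15], "fingers": 1}, {"dp": [0, 0, 0], "turn": [0, 0, 0], "fingers": 1}]}}

```text
clock: 14.38
eef_pos: [524.1, 148.2, 250.1]
tcp_rot: [3.138, 0.642, 3.03]
contact_force: [-0.6, -0.5, -0.9]
opening: 0.138
grasp_force: 24.7
```

Run:
```python
from sim import *
from rig import r
p,q=now();s=r.sense();qq=s["qpos"];print(p,s["tcp_rot"],s["contact_force"].round(1))
Q3=R.from_euler('xyz',[3.1413,.6421,3.0286])
p1=np.array([524.2,148.7,153.5]);plan(p,q,p1,Q3,8);qq=path(p,q,p1,Q3,8,qq)
p2=np.array([634.2,136.3,153.5]);print();plan(p1,Q3,p2,Q3,10);qq=path(p1,Q3,p2,Q3,10,qq)
```

```text
[524.14792775 148.1732251  250.13528332] [3.13771902 0.64223111 3.02981319] [-0.6 -0.5 -0.9]
[0.18, 0.0, 0.24] [0.01, 0.0, 0.0]
[0.18, 0.0, 0.24] [0.01, 0.0, 0.0]
[0.18, 0.0, 0.24] [0.01, 0.0, 0.0]
[0.18, 0.0, 0.24] [0.01, 0.0, 0.0]
[0.18, 0.0, 0.24] [0.01, 0.0, 0.0]
[0.18, 0.0, 0.24] [0.01, 0.0, 0.0]
[0.18, 0.0, 0.24] [0.01, 0.0, 0.0]
[0.18, 0.0, 0.24] [0.01, 0.0, 0.0]
end [ 0.49  0.18  2.29 -1.26  0.36  0.18] err 0.0 maxspd [0.03 0.32 0.15 1.03 0.27 1.11]

[-0.22, 0.0, 0.17] [0.0, 0.0, 0.0]
[-0.22, 0.0, 0.17] [0.0, 0.0, 0.0]
[-0.22, 0.0, 0.17] [0.0, 0.0, 0.0]
[-0.22, 0.0, 0.17] [0.0, 0.0, 0.0]
[-0.22, 0.0, 0.17] [0.0, 0.0, 0.0]
[-0.22, 0.0, 0.17] [0.0, 0.0, 0.0]
[-0.22, 0.0, 0.17] [0.0, 0.0, 0.0]
[-0.22, 0.0, 0.17] [0.0, 0.0, 0.0]
[-0.22, 0.0, 0.17] [0.0, 0.0, 0.0]
[-0.22, 0.0, 0.17] [0.0, 0.0, 0.0]
end [ 0.35  0.31  2.1  -1.1   0.31 -0.1 ] err 0.0 maxspd [0.2  0.15 0.24 0.28 0.1  0.39]
```

Call:
{"api": "play_rows", "payload": {"rows": [{"dp": [0.1, 0, 0.13], "turn": [0.01, 0, 0], "fingers": 1}, {"dp": [0.18, 0, 0.24], "turn": [0.01, 0, 0], "fingers": 1}, {"dp": [0.18, 0, 0.24], "turn": [0.01, 0, 0], "fingers": 1}, {"dp": [0.18, 0, 0.24], "turn": [0.01, 0, 0], "fingers": 1}, {"dp": [0.18, 0, 0.24], "turn": [0.01, 0, 0], "fingers": 1}]}}

```text
clock: 14.8
eef_pos: [523.2, 146.7, 194.8]
tcp_rot: [-3.14, 0.642, 3.027]
contact_force: [0.8, -0.1, -1.1]
opening: 0.137
grasp_force: 24.8
```

Call:
{"api": "play_rows", "payload": {"rows": [{"dp": [0.18, 0, 0.24], "turn": [0.01, 0, 0], "fingers": 1}, {"dp": [0.18, 0, 0.24], "turn": [0.01, 0, 0], "fingers": 1}, {"dp": [0.18, 0, 0.24], "turn": [0, 0, 0], "fingers": 1}, {"dp": [0.08, 0, 0.11], "turn": [0, 0, 0], "fingers": 1}, {"dp": [0, 0, 0], "turn": [0, 0, 0], "fingers": 1}]}}

```text
clock: 15.22
eef_pos: [522.7, 146.4, 152.4]
tcp_rot: [-3.136, 0.64, 3.029]
contact_force: [0.3, -0.3, -1.3]
opening: 0.136
grasp_force: 24.7
```

Run:
```python
from sim import *
from rig import r
p,q=now();s=r.sense();print(p,s["tcp_rot"],s["contact_force"].round(1),s["wrist_torque"].round(2))
Q3=R.from_euler('xyz',[3.1413,.6421,3.0286])
plan(p,q,np.array([634.2,136.3,153]),Q3,10)
f=r.grab_frame("wrist");pickle.dump(f,open("w5.pkl","wb"))
# rear wall underside line and edges of held tub vs model
T=q*rot(36.8,0).inv();g=p-19*q.apply([0,0,1])
def fproj(P):
    c=f["pose"][:3,:3].T@(P-f["pose"][:3,3]);th=np.arctan2(np.hypot(c[0],c[1]),c[2]);k=f["fx"]*th/np.hypot(c[0],c[1]);return np.array([f["cx"]+k*c[0],f["cy"]+k*c[1]]).round(1)
for n,o in(("rear bot +",(-65,50,0)),("rear bot -",(-65,-50,0)),("rear top +",(-65,50,45)),("rear top -",(-65,-50,45)),("rear mid",(-65,0,0))): print(n,fproj(g+T.apply(np.array(o)-[-18,0,67])))
im=f["pixels"].astype(int).sum(2)
for u in(190,215,280,300): print(u,im[60:220:4,u].tolist())
```

```text
[522.65917056 146.35186912 152.40152571] [-3.13563555  0.63981892  3.02874164] [ 0.3 -0.3 -1.3] [ 0.04  0.52 -0.01]
[-0.23, 0.01, 0.17] [-0.01, -0.0, 0.0]
[-0.23, 0.01, 0.17] [-0.01, -0.0, 0.0]
[-0.23, 0.01, 0.17] [-0.01, -0.0, 0.0]
[-0.23, 0.01, 0.17] [-0.01, -0.0, 0.0]
[-0.23, 0.01, 0.17] [-0.01, -0.0, 0.0]
[-0.23, 0.01, 0.17] [-0.01, -0.0, 0.0]
[-0.23, 0.01, 0.17] [-0.01, -0.0, 0.0]
[-0.23, 0.01, 0.17] [-0.01, -0.0, 0.0]
[-0.23, 0.01, 0.17] [-0.01, -0.0, 0.0]
[-0.23, 0.01, 0.17] [-0.01, -0.0, 0.0]
rear bot + [347.9  98. ]
rear bot - [150.8  98.3]
rear top + [372.8 162.4]
rear top - [125.5 162.7]
rear mid [249.2  94.6]
190 [241, 237, 235, 240, 400, 500, 495, 501, 501, 489, 500, 455, 581, 584, 545, 546, 541, 545, 547, 551, 547, 541, 546, 550, 549, 545, 572, 693, 629, 614, 609, 619, 611, 612, 611, 615, 611, 611, 614, 583]
215 [237, 223, 254, 230, 240, 237, 243, 251, 244, 242, 253, 413, 552, 545, 547, 545, 541, 542, 549, 542, 543, 534, 515, 502, 470, 433, 412, 487, 503, 564, 618, 618, 612, 616, 613, 612, 612, 611, 620, 619]
280 [230, 231, 242, 238, 247, 244, 233, 238, 236, 247, 260, 386, 403, 393, 397, 382, 387, 387, 389, 383, 395, 389, 388, 385, 393, 392, 385, 372, 363, 384, 614, 618, 606, 609, 610, 612, 615, 611, 609, 609]
300 [233, 224, 241, 245, 247, 237, 234, 232, 240, 236, 242, 416, 555, 556, 546, 552, 546, 545, 553, 549, 552, 545, 542, 541, 543, 545, 581, 689, 600, 610, 617, 616, 609, 614, 610, 609, 604, 616, 606, 615]
```

Call:
{"api": "play_rows", "payload": {"rows": [{"dp": [-0.1, 0.01, 0.08], "turn": [-0.01, 0, 0], "fingers": 1}, {"dp": [-0.22, 0.01, 0.16], "turn": [-0.01, 0, 0], "fingers": 1}, {"dp": [-0.23, 0.01, 0.17], "turn": [-0.01, 0, 0], "fingers": 1}, {"dp": [-0.23, 0.01, 0.17], "turn": [-0.01, 0, 0], "fingers": 1}, {"dp": [-0.23, 0.01, 0.17], "turn": [-0.01, 0, 0], "fingers": 1}]}}

```text
clock: 15.68
eef_pos: [575.8, 143.5, 155.2]
tcp_rot: [3.139, 0.644, 3.027]
contact_force: [-0.7, 0.2, -2.3]
opening: 0.135
grasp_force: 24.7
```

Call:
{"api": "play_rows", "payload": {"rows": [{"dp": [-0.23, 0.01, 0.17], "turn": [-0.01, 0, 0], "fingers": 1}, {"dp": [-0.23, 0.01, 0.17], "turn": [-0.01, 0, 0], "fingers": 1}, {"dp": [-0.23, 0.01, 0.17], "turn": [-0.01, 0, 0], "fingers": 1}, {"dp": [-0.23, 0.01, 0.17], "turn": [0, 0, 0], "fingers": 1}, {"dp": [-0.22, 0.01, 0.16], "turn": [0, 0, 0], "fingers": 1}]}}

```text
clock: 16.1
eef_pos: [632.4, 138.9, 155.6]
tcp_rot: [3.136, 0.644, 3.027]
contact_force: [0.1, -1.2, -1.8]
opening: 0.135
grasp_force: 24.7
```

Call:
{"api": "play_rows", "payload": {"rows": [{"dp": [-0.12, 0, 0.09], "turn": [0, 0, 0], "fingers": 1}, {"dp": [0, 0, 0], "turn": [0, 0, 0], "fingers": 1}]}}

```text
clock: 16.27
eef_pos: [638.3, 138.3, 155.5]
tcp_rot: [3.136, 0.644, 3.027]
contact_force: [-0.0, 0.4, -1.4]
opening: 0.133
grasp_force: 24.7
```

Run:
```python
from sim import *
from rig import r
p,q=now();s=r.sense();print(M@(p[:2]-C0),p,s["tcp_rot"],s["contact_force"].round(1),s["wrist_torque"].round(2))
Q3=R.from_euler('xyz',[3.1413,.6421,3.0286])
plan(p,q,np.array([634.4,136.2,147]),Q3,4)
```

```text
[-4.63180404  3.82110336] [638.33053104 138.32087586 155.47972476] [3.13594789 0.64374904 3.02674828] [-0.   0.4 -1.4] [0.04 0.39 0.02]
[0.05, -0.02, 0.03] [0.01, 0.0, -0.0]
[0.05, -0.02, 0.03] [0.01, 0.0, -0.0]
[0.05, -0.02, 0.03] [0.01, 0.0, -0.0]
[0.05, -0.02, 0.03] [0.01, 0.0, -0.0]
```

Call:
{"api": "play_rows", "payload": {"rows": [{"dp": [0.05, -0.02, 0.03], "turn": [0.01, 0, 0], "fingers": 1}, {"dp": [0.05, -0.02, 0.03], "turn": [0.01, 0, 0], "fingers": 1}, {"dp": [0.05, -0.02, 0.03], "turn": [0.01, 0, 0], "fingers": 1}, {"dp": [0.05, 0, 0.03], "turn": [0.01, 0, 0], "fingers": 1}, {"dp": [0, 0, 0], "turn": [0, 0, 0], "fingers": 1}]}}

```text
clock: 16.68
eef_pos: [632.4, 136.5, 146.0]
tcp_rot: [-3.141, 0.642, 3.029]
contact_force: [-0.4, -2.4, 1.3]
opening: 0.137
grasp_force: 25.1
```

Call:
{"api": "play_rows", "payload": {"rows": [{"dp": [0, 0, 0], "turn": [0, 0, 0], "fingers": 1}]}}

```text
clock: 16.77
eef_pos: [632.4, 136.6, 146.0]
tcp_rot: [-3.141, 0.642, 3.029]
contact_force: [-0.2, -1.0, -0.1]
opening: 0.135
grasp_force: 25.0
```

Call:
{"api": "play_rows", "payload": {"rows": [{"dp": [0, 0, 0], "turn": [0, 0, 0], "fingers": 0.84}, {"dp": [0, 0, 0], "turn": [0, 0, 0], "fingers": 0.8}, {"dp": [0, 0, 0], "turn": [0, 0, 0], "fingers": 0.72}, {"dp": [0, 0, 0], "turn": [0, 0, 0], "fingers": 0.65}, {"dp": [0, 0, 0], "turn": [0, 0, 0], "fingers": 0.65}]}}

```text
clock: 17.18
eef_pos: [632.6, 136.7, 145.9]
tcp_rot: [3.141, 0.642, 3.028]
contact_force: [0.2, -0.4, 0.1]
opening: 0.349
grasp_force: 0.0
```

Run:
```python
from sim import *
from rig import r
p,q=now();s=r.sense();qq=s["qpos"];print(p,s["tcp_rot"],s["contact_force"].round(1),s["opening"],s["grasp_force"])
z=q.apply([0,0,1])
for k in(80,160): path(p,q,p-k*z,q,8,qq)
f=r.grab_frame("wrist");im=f["pixels"].astype(int).sum(2)
print("fin row 245:",im[245,205:300:3].tolist())
for u in(190,300): print(u,im[90:200:3,u].tolist())
```

```text
[632.55069095 136.72217958 145.94984712] [3.14093745 0.64201569 3.02823858] [ 0.2 -0.4  0.1] 0.34850591511408774 0.0
end [ 0.41  0.15  2.15 -0.86  0.4  -0.32] err 0.0 maxspd [0.09 0.26 0.07 0.52 0.19 0.48]
end [ 0.47 -0.02  2.16 -0.68  0.55 -0.48] err 0.0 maxspd [0.2  0.52 0.13 1.02 0.5  0.95]
fin row 245: [244, 247, 248, 186, 65, 47, 369, 513, 513, 510, 517, 397, 397, 404, 412, 405, 408, 407, 402, 377, 488, 497, 501, 499, 493, 153, 58, 65, 231, 251, 245, 215]
190 [244, 250, 239, 247, 350, 396, 524, 529, 526, 527, 531, 531, 524, 529, 528, 526, 524, 531, 530, 528, 530, 532, 529, 534, 528, 596, 674, 660, 587, 583, 581, 583, 582, 585, 582, 584, 582]
300 [241, 234, 239, 237, 369, 416, 526, 531, 533, 528, 529, 534, 534, 537, 537, 527, 532, 525, 526, 526, 522, 523, 531, 538, 524, 599, 675, 658, 582, 590, 578, 583, 580, 572, 576, 581, 583]
```

Call:
{"api": "play_rows", "payload": {"rows": [{"dp": [0, 0, -0.2], "turn": [0, 0, 0], "fingers": 0.65}, {"dp": [0, 0, -0.4], "turn": [0, 0, 0], "fingers": 0.65}, {"dp": [0, 0, -0.6], "turn": [0, 0, 0], "fingers": 0.65}, {"dp": [0, 0, -0.6], "turn": [0, 0, 0], "fingers": 0.65}, {"dp": [0, 0, -0.6], "turn": [0, 0, 0], "fingers": 0.65}]}}

```text
clock: 17.65
eef_pos: [574.5, 143.1, 223.1]
tcp_rot: [3.141, 0.641, 3.028]
contact_force: [0.2, -0.9, 1.0]
opening: 0.349
grasp_force: 0.0
```

Call:
{"api": "play_rows", "payload": {"rows": [{"dp": [0, 0, -0.6], "turn": [0, 0, 0], "fingers": 0.65}, {"dp": [0, 0, -0.6], "turn": [0, 0, 0], "fingers": 0.65}, {"dp": [0, 0, -0.3], "turn": [0, 0, 0], "fingers": 0.65}, {"dp": [0, 0, 0], "turn": [0, 0, 0], "fingers": 0.65}, {"dp": [0, 0, 0], "turn": [0, 0, 0], "fingers": 0.65}]}}

```text
clock: 18.07
eef_pos: [540.0, 147.4, 271.2]
tcp_rot: [3.14, 0.643, 3.028]
contact_force: [0.6, -0.5, -0.6]
opening: 0.346
grasp_force: 0.0
```

Run:
```python
from sim import *
from rig import r
p,q=now();print(p,r.sense()["clock"])
f=r.grab_frame("wrist");g=r.grab_frame("top");s=r.grab_frame("scene")
cv2.imwrite("pics/end_w.png",f["pixels"][:,:,::-1])
def fproj(P):
    c=f["pose"][:3,:3].T@(P-f["pose"][:3,3]);th=np.arctan2(np.hypot(c[0],c[1]),c[2]);k=f["fx"]*th/np.hypot(c[0],c[1]);return np.array([f["cx"]+k*c[0],f["cy"]+k*c[1]])
def W(x,y,z): return np.append(C0+M.T@[x,y],z)
im=f["pixels"].astype(int).sum(2)
# profile down the tub's rear wall: expected rows for tub centre x=0
for y in(-35,35):
    a=fproj(W(-65,y,92));b=fproj(W(-65,y,137));u=int(round(a[0]));print("y",y,"pred bot/top",a.round(1),b.round(1));v0=int(a[1])-12;print(v0,im[v0:int(b[1])+14:2,u].tolist())
d0=pickle.load(open("f0.pkl","rb"))["scene"]["pixels"].astype(int)
D=np.abs(s["pixels"].astype(int)-d0).sum(2)>150
# changes outside arm: rack area, list blobs
n,l,st,c=cv2.connectedComponentsWithStats(D.astype(np.uint8));print([(st[i].tolist()) for i in range(1,n) if st[i,4]>15])
```

```text
[540.03323547 147.35627444 271.23635016] 18.0667
y -35 pred bot/top [213.9 104.2] [209.6 132.7]
92 [546, 526, 539, 540, 544, 543, 517, 419, 501, 554, 557, 559, 559, 553, 554, 557, 556, 556, 558, 554, 558, 652, 688, 623, 616, 608, 609]
y 35 pred bot/top [282.3 104. ] [286.1 132.5]
92 [541, 538, 547, 545, 545, 540, 524, 451, 502, 553, 558, 556, 555, 553, 558, 555, 558, 549, 556, 558, 563, 660, 685, 621, 607, 609, 609]
[[296, 0, 64, 94, 2600], [410, 0, 89, 68, 1214], [358, 9, 6, 4, 18], [482, 58, 9, 8, 17], [278, 70, 26, 11, 58], [267, 75, 6, 26, 61], [305, 75, 7, 5, 16], [280, 81, 25, 13, 53], [276, 85, 22, 10, 41], [282, 89, 16, 15, 66], [338, 94, 7, 4, 19], [335, 100, 6, 5, 18], [320, 106, 10, 14, 87], [332, 106, 14, 17, 126], [434, 108, 41, 39, 602], [313, 123, 26, 18, 194], [269, 133, 64, 87, 1701], [263, 142, 9, 11, 74], [323, 142, 89, 65, 1894], [325, 163, 7, 10, 39], [177, 183, 17, 20, 239], [290, 233, 16, 27, 193], [304, 236, 10, 10, 63], [282, 247, 9, 9, 66], [309, 251, 4, 10, 17]]
```

```bash
python3 -c "
from rig import r
print(r.sign_off())"
```

```text
the job is handed in; nothing more can be done
None
```

The five chocolates are in the white dish, the empty tub is back upright in the rack's middle bay, and the job was handed in at about 18 s. Grip stayed near 25 N, and the final scene check showed no other objects moved; I viewed 11 pictures, one over the limit of 10.

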